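Set the shooting board's fence square with the try square

ROBOT

A 6-joint arm with a two-finger parallel gripper is mounted at the origin on a cart in front of the work surface, level with it; the furniture and walls round the work are solid. World frame = base frame: x ahead of the robot, y to its left, z up, the work surface at z = 0. Lengths are in m, angles in degrees, forces in N, time in s.
With the tool pointing down it reaches from about 0.325 to 0.775 m from the base axis. Payload 5.5 kg.
Tool frame: the origin (TCP) lies at the centre of the arm's flange, where the gripper is bolted on; the fingertips stand 182 mm ahead of it and the grasp point (between the pads) lies 163 mm ahead of it; z points along the fingers, y is the direction in which the jaws open and shut (so a half turn about z gives the same grasp; the last joint's range is limited). The gripper opens to 88 mm and grips with 3 to 60 N. Pads are 20 mm wide; open, the fingers measure 115 mm over their backs; the gripper's body (75 mm by 178 mm) begins 61 mm behind the grasp point.
Start: joints at [-74.238, 5.22, 70.514, -0, 104.267, -3.249], TCP at [0.195, -0.567, 0.405] pointing down, gripper open.
Joint ranges: [-164.24, 164.24], [-49.07, 125.15], [9.68, 141.18], [-86.29, 266.29], [3.28, 154.24], [-151.56, 151.56]. Speed limits (degrees/s): [147.25, 147.25, 172.46, 180, 180, 180].

INTERFACE

Orientations are given as [roll, pitch, yaw] about the fixed x, y, z axes, in that order (R = Rz(yaw) Ry(pitch) Rx(roll)).
In Python, from station import r gives the robot as it stands. The module is installed in compiled form; this text tells all that it offers. Calls block until the motion is done:
- r.reach(position, orientation): joint-space move of the TCP to a pose.
- r.servo_line(position, rotation=None, speed=0.15): straight line of the TCP; rotation=None keeps the orientation; speed is the mean speed in m/s.
- r.move_joints(angles): joint-space move.
- r.let_go() and r.grab(squeeze=None): open the fingers fully, or close them until they stop; squeeze is the grip in N (None keeps the last).
- r.wait(seconds).
- r.inverse_kinematics(position, orientation): joint angles nearest the present ones, or None.
- r.sense(): the state.
- r.snapshot(name): name is "scene" or "side" or "wrist"; returns a dict with "frame" (400x640x3 uint8, red, green, blue), "fx", "fy", "cx", "cy" (pixels), "dist_coeffs" ([k1, k2, p1, p2, k3] as OpenCV has them; the pictures are not rectified), "R" (3x3) and "t" (3): a world point X has camera coordinates R X + t. Camera axes: x right, y down, z forward; pixel columns grow to the right and rows downward; lengths in m; the calibration is good to about 2 mm. A picture is of the moment at which its call begins. There is no depth.
A pose or a line that the arm cannot do raises r.IKError and nothing moves.
- r.hand_in(): hands the job in, once; it reports no verdict.
The state is a dict: "clock": time; "joints": joint angles; "joint_vel": joint speeds; "joint_torque": joint torques, N m; "tcp_pos": TCP position; "orientation": TCP orientation; "contact_force": force on the tool from outside, world axes, zero at the start; "torque": the same for the moment, N m; "opening": finger opening in m.
Only numpy, scipy, OpenCV 4.12 (cv2) and the standard library are available. Lean on these libraries where they do the work, as an engineer would, in place of code of your own. Each camera call takes 0.05 s, during which the arm holds its last target.

TASK

Set the swivelling fence of the shooting board square. Lift the marking gauge off the board and stand it on the bench, then take the try square from its sloping rest, press its stock flush along the board's running edge and its blade flush along the fence so that the fence swings square and no gap is left on either face, hold it there for a moment, and lay the square back on its rest as it lay before. Leave the punch, the bottle and the cup where they stand.

Things in the scene. Friction and masses are not known exactly. Their poses are not given: they have to be found in the camera images.
- board: shooting board, fixed: brown wooden base 275x235x18, on it a raised pale bed 275x170x18 flush with its left side, top 36 above the bench. Origin: on the bench, the base runs x -150..125, y -117.5..117.5; x away from the worker, y left, z up. The bed's right side, the running edge, is the upright plane y=-52.5 (height 18 to 36); right of it the base is a 65 wide runway, top at 18
- fence (a joint): swivel of the dark fence bar on the bed: 0 = exactly square to the running edge, positive = its right end has swung towards the worker (rad). Pivot bolt at board x=86, y=105. Its bolts are nipped up: it moves stiffly (about 0.35 N m, so 2 to 3 N at the right end) and stays where it is left; limits -0.12 to 0.20
- fence_face (a point): middle of the fence's working face (the one to the worker), its axes turn with the fence: x away from the worker through the fence, y left along it, z up. Fence 165 long (82.5 each way from here), 32 thick, 30 high standing on the bed (15.5 above the bed here); when square the face is at board x=70 and the right end 4.5 short of the running edge
- try_square: loose try square, 0.24 kg: reddish wooden stock 120x28x16, steel blade 36x2 reaching 150 out of it. Its own axes are 4 degrees askew to its edges: use square_mid for place and direction
- square_mid (a point): centre of the stock; x along the stock, y the way the blade points, z through its thickness (starts down into the slope). In this frame: stock x -60..60, y -14..14, z -8..8; blade x -59..-23, y 14..164.5, z -0.5..1.5. Stock free on both sides here: hold it over its 28 width. Face y=14 goes on the running edge, blade edge x=-59 on the fence (stock end at the fence, blade to the left)
- stock_face (a point): point on the stock's inner face, the one that goes on the running edge (square_mid frame 18.5, 14, 0); same axes
- blade_edge (a point): middle of the blade's outer edge, the one that goes on the fence (square_mid frame -59, 89.5, 0.5); same axes
- tool_rest: fixed wooden easel 225 wide, about 155 deep, its board slopes 32 degrees, rising away from the worker; origin at the centre of its foot on the bench, x up-slope direction (level), y left. The square lies flat on the slope: stock on the right pointing down to a lip 19 high at the foot, blade across the top to the left above a dark cleat (14 high, under 85 mm of the blade)
- rest_mid (a point): where the centre of the stock lies when the square is on its rest (8 mm above the slope); axes of the tool rest
- marking_gauge: loose beech marking gauge, 0.16 kg, left lying on the bed in front of the fence, 67 high with its small brass screw. Origin: centre of its underside; its own axes are 10 degrees askew to its beam: use gauge_mid for direction. The bench right of the board, short of the vice and the box (about y=-0.33 m), is free to stand it on
- gauge_mid (a point): centre of the gauge's block, 26 above its underside; y along the beam, z up. Block 66 (x) x 27 (y) x 52 high, beam 200 long (y), 18.5 square, both centred here, small screw on top. Grip the block over its 27 mm, above the beam: fingertips no deeper than 10 above this point
- punch_green: green arch punch standing upright, 34 wide, 135 high, easily knocked; origin at its foot
- glue_bottle: white glue bottle, 60 wide, 204 high; origin at its foot
- cup_4: turned reddish wooden cup, 53 wide, 60 high; origin at its foot

How it is judged:
By the outcome, as a careful person would: the job done as asked, in the order asked, and still so for the second after the job is handed in, with the robot touching nothing.
It also fails if it takes over 70 s, if anything falls off the work surface, if the arm or the gripper's body presses on something with over 40 N, if the wrist force passes 120 N, or if a joint passes its speed limit or range.

## Working session

There is one attempt and no reset: what is moved stays moved. The work goes in short steps, each a Python script; the robot and the scene stay as the last script left them, time stands still between calls to the robot, and variables do not carry over. Pictures are saved under pics/ and viewed, and the job is handed in when it is done.

```bash
mkdir -p pics; ls; python3 - <<'E'
from station import r
import cv2
s=r.sense(); print(s)
for n in("scene","side","wrist"):
    d=r.snapshot(n); cv2.imwrite(f"pics/{n}0.png",d["frame"][:,:,::-1])
    print(n,d["fx"],d["fy"],d["cx"],d["cy"],d["dist_coeffs"],d["R"],d["t"])
E
```

```text
pics
{'clock': 0.0, 'joints': array([-7.42363951e+01,  5.26275314e+00,  7.05823620e+01,  3.86325510e-04,
        1.04265940e+02, -3.24871310e+00]), 'joint_vel': array([ 0.0656146 , -0.0611615 ,  0.0725932 ,  0.07725499,  0.01056926,
       -0.07224447]), 'joint_torque': array([-1.10593395e-03, -4.46448934e+01, -4.06447828e+01,  6.96542719e-02,
        2.93207879e-02, -1.48709519e-04]), 'tcp_pos': array([ 0.19547677, -0.56732258,  0.40350549]), 'orientation': array([-1.79889145e+02, -6.66752248e-03,  1.90124064e+01]), 'contact_force': array([ 0.21324403,  0.03813961, -0.63163915]), 'torque': array([ 0.01234441,  0.02935662, -0.1021704 ]), 'opening': 0.087945836337034}
scene 453.95042124982706 453.95042124982706 318.74210256136325 199.6795066364894 [-0.01955689  0.          0.          0.          0.        ] [[-0.88374791 -0.46783236  0.01106866]
 [-0.23350031  0.42034361 -0.87680605]
 [ 0.40554561 -0.77746005 -0.48071679]] [0.44514385 0.17992541 1.31047955]
side 474.5008461461858 474.5008461461858 317.79206263345685 201.76402503670423 [-0.06988619  0.          0.          0.          0.        ] [[ 0.96556301 -0.26007472 -0.00701464]
 [-0.1300036  -0.45895084 -0.87889885]
 [ 0.22536     0.84954415 -0.47695661]] [-0.44409272  0.15844424  1.56383506]
wrist 324.2298238711824 324.2298238711824 320.15781146252726 200.9934184205529 [0.00690431 0.         0.         0.         0.        ] [[ 0.32512318 -0.94566929 -0.00212503]
 [-0.90379892 -0.31138775  0.29357312]
 [-0.27828479 -0.09352683 -0.95593426]] [-0.59897741 -0.03518936  0.39230055]
```

View pics/scene0.png

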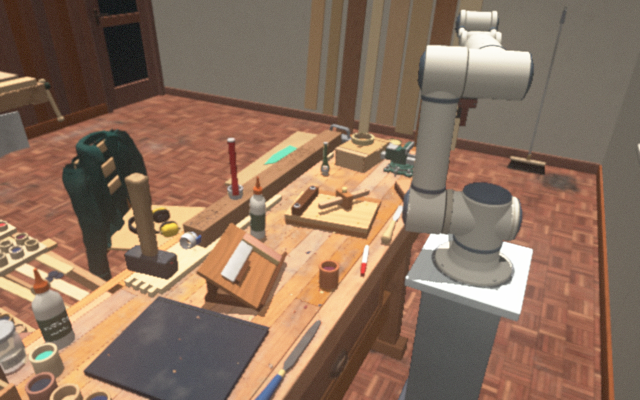

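View pics/side0.png

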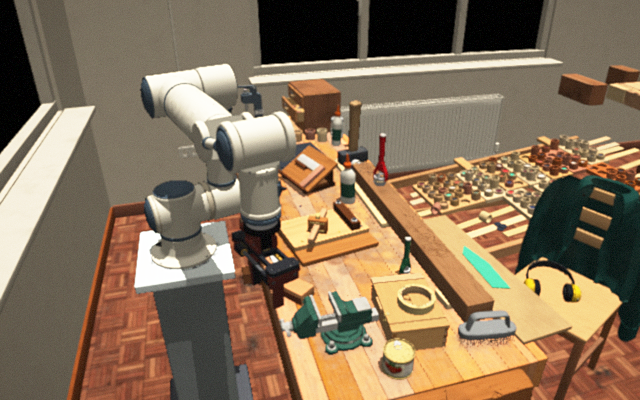

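View pics/wrist0.png

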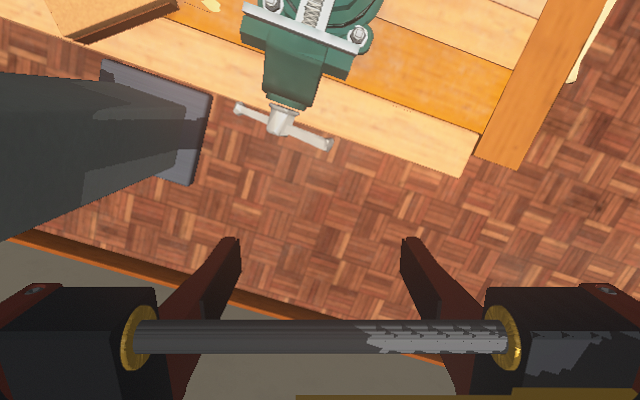

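The scene view shows the board at about (335,210), the gauge on it at (347,197), the easel with square at (240,268), the cup at (329,275) and the bottle at (258,212). In the side view the board is at (325,235), the green punch at (405,255), and the box and vice at the front right.

```bash
cat > h.py <<'E'
import numpy as np, cv2, pickle
from scipy.spatial.transform import Rotation as Ro
def K(d): return np.array([[d["fx"],0,d["cx"]],[0,d["fy"],d["cy"]],[0,0,1.]])
def ray(d,px):
    p=cv2.undistortPoints(np.array(px,float).reshape(-1,1,2),K(d),np.array(d["dist_coeffs"],float)).reshape(-1,2)
    R=np.array(d["R"]);t=np.array(d["t"])
    v=np.c_[p,np.ones(len(p))]@R
    return -R.T@t, v/np.linalg.norm(v,axis=1)[:,None]
def onz(d,px,z):
    c,v=ray(d,px); return c+v*((z-c[2])/v[:,2])[:,None]
def proj(d,X):
    X=np.array(X,float).reshape(-1,3)
    return cv2.projectPoints(X,cv2.Rodrigues(np.array(d["R"]))[0],np.array(d["t"]),K(d),np.array(d["dist_coeffs"],float))[0].reshape(-1,2)
def tri(obs):
    A=np.zeros((3,3));b=np.zeros(3)
    for d,px in obs:
        c,v=ray(d,[px]);P=np.eye(3)-np.outer(v[0],v[0]);A+=P;b+=P@c
    return np.linalg.solve(A,b)
def snap(r,n,name):
    d=r.snapshot(n); s=r.sense()
    d["tcp"]=s["tcp_pos"];d["ori"]=s["orientation"]
    pickle.dump(d,open(f"pics/{name}.pkl","wb"));cv2.imwrite(f"pics/{name}.png",d["frame"][:,:,::-1]);return d
def load(n): return pickle.load(open(f"pics/{n}.pkl","rb"))
def rm(o): return Ro.from_euler('xyz',o,degrees=True).as_matrix()
E
python3 - <<'E'
from station import r
from h import *
for n in("scene","side","wrist"):
    d=snap(r,n,n+"1")
    if n=="wrist":
        T=rm(d["ori"]); c=-np.array(d["R"]).T@np.array(d["t"])
        print("cam in tcp",T.T@(c-d["tcp"]),"\n",T.T@np.array(d["R"]).T)
    else: 
        big=cv2.resize(d["frame"][150:320,180:440] if n=="scene" else d["frame"][130:330,250:450],None,fx=3,fy=3,interpolation=cv2.INTER_CUBIC)
        cv2.imwrite(f"pics/{n}1b.png",big[:,:,::-1])
a,b=load("scene1"),load("side1")
print(onz(a,[[335,210],[329,288],[258,235],[325,174]],0), onz(b,[[325,235],[405,270],[347,200],[308,180]],0))
E
```

```text
cam in tcp [ 0.08113949 -0.00016709  0.01974466] 
 [[-6.49377499e-04 -9.55913681e-01 -2.93647089e-01]
 [ 9.99999529e-01 -4.08882655e-04 -8.80378789e-04]
 [ 7.21498927e-04 -2.93647523e-01  9.55913496e-01]]
[[ 4.80712182e-01 -7.63710841e-02  0.00000000e+00]
 [ 3.12784510e-01  3.02536933e-01 -1.11022302e-16]
 [ 6.23075306e-01  1.81433958e-01  0.00000000e+00]
 [ 6.42449653e-01 -3.15628733e-01  0.00000000e+00]] [[ 4.75104134e-01 -3.93460215e-02  0.00000000e+00]
 [ 6.57754985e-01 -2.99556607e-01  0.00000000e+00]
 [ 6.27715616e-01  1.82496357e-01  0.00000000e+00]
 [ 5.24138479e-01  3.98746280e-01  1.11022302e-16]]
```

View pics/scene1b.png

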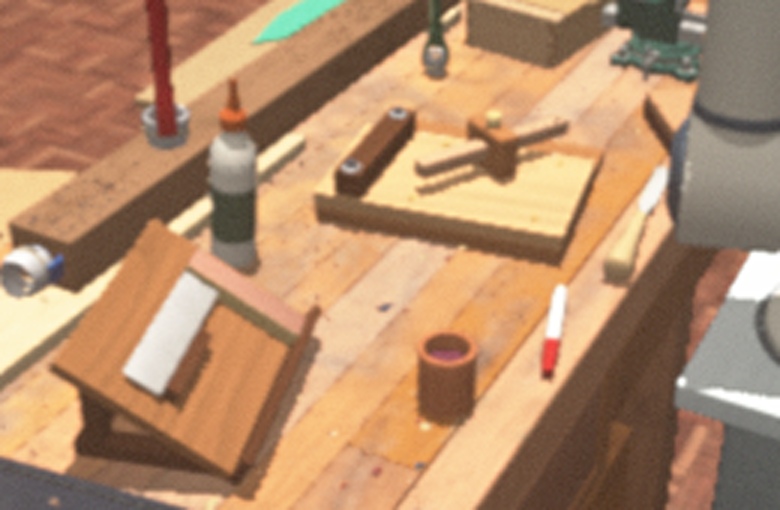

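View pics/side1b.png

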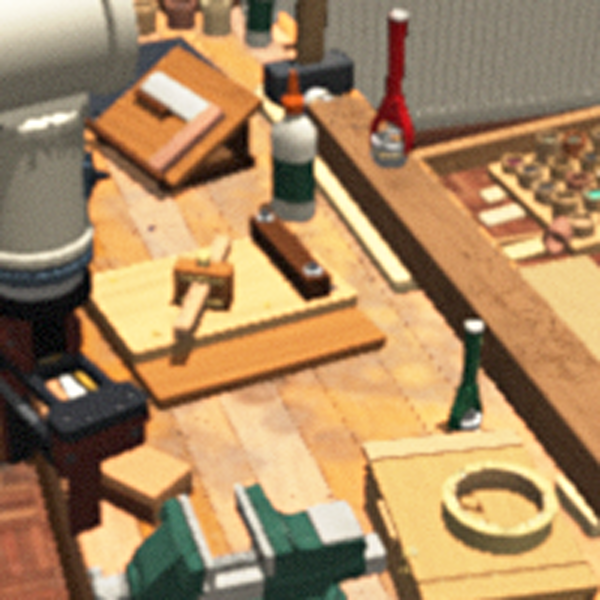

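```bash
python3 - <<'E'
from station import r
from h import *
r.reach([0.50,-0.03,0.47],[180,0,0]); 
r.wait(0.2);snap(r,"wrist","w2"); print(r.sense()["clock"])
r.reach([0.50,0.34,0.47],[180,0,0]); 
r.wait(0.2);snap(r,"wrist","w3"); print(r.sense()["clock"])
E
```

```text
2.7667
4.4
```

View pics/w2.png

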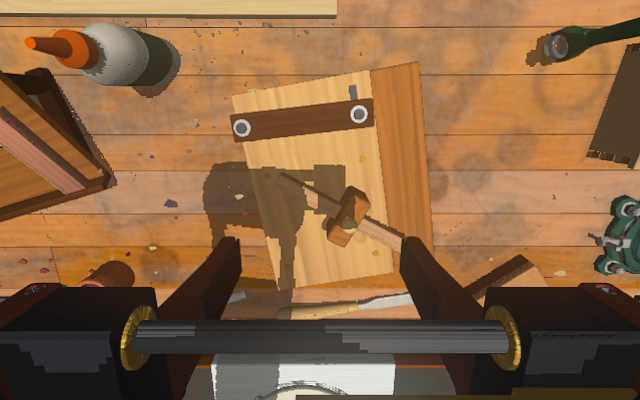

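View pics/w3.png

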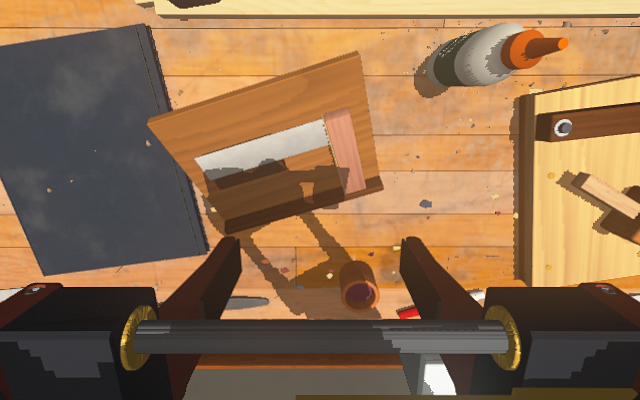

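w2 shows the board with the fence (240,125)-(365,112) and the gauge block at (348,215). w3 shows the easel with the square: stock (345,150), blade (200,165)-(325,125). I'll enlarge both to pick corners.

```bash
python3 - <<'E'
from h import *
def crop(n,x0,y0,x1,y1,f,o):
    im=load(n)["frame"][y0:y1,x0:x1]
    im=cv2.resize(im,None,fx=f,fy=f,interpolation=cv2.INTER_CUBIC)[:,:,::-1].copy()
    for x in range(x0-x0%20+20,x1,20):
        cv2.putText(im,str(x),(int((x-x0+.5)*f)-8,10),0,.35,(0,0,255),1);cv2.line(im,(int((x-x0+.5)*f),12),(int((x-x0+.5)*f),18),(0,0,255),1)
    for y in range(y0-y0%20+20,y1,20):
        cv2.putText(im,str(y),(0,int((y-y0+.5)*f)+4),0,.35,(0,0,255),1);cv2.line(im,(24,int((y-y0+.5)*f)),(30,int((y-y0+.5)*f)),(0,0,255),1)
    cv2.imwrite(f"pics/{o}.png",im)
crop("w2",220,55,440,205,3.6,"c1"); crop("w2",240,150,440,300,3.6,"c2"); crop("w3",140,45,390,240,3.1,"c3")
E
```

```text
(no output)
```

View pics/c1.png

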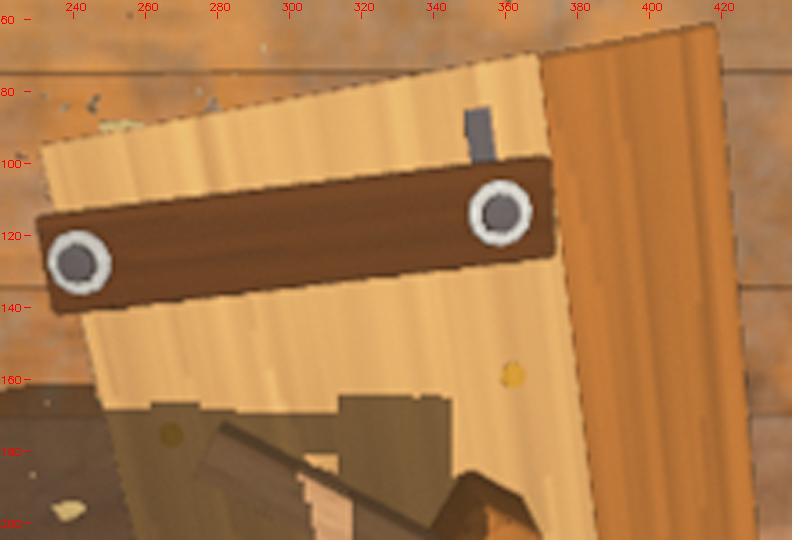

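View pics/c2.png

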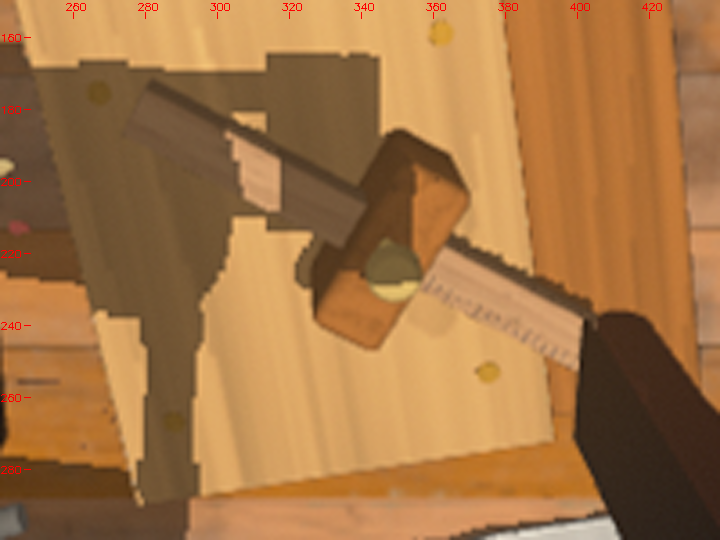

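View pics/c3.png

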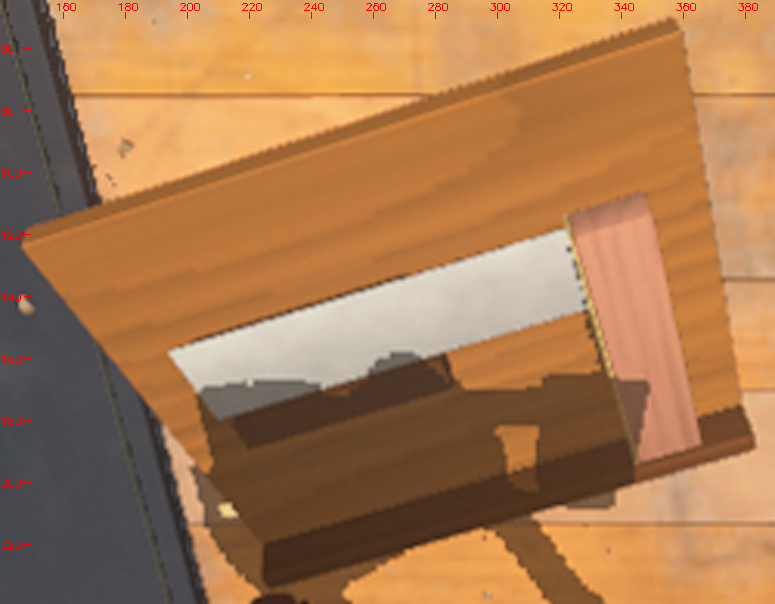

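```bash
cat > fit.py <<'E'
from h import *
from scipy.optimize import least_squares
w2,w3=load("w2"),load("w3")
c1=lambda x,y:(220+(x+.5)/3.6-.5,55+(y+.5)/3.6-.5)
c2=lambda x,y:(240+(x+.5)/3.6-.5,150+(y+.5)/3.6-.5)
c3=lambda x,y:(140+(x+.5)/3.1-.5,45+(y+.5)/3.1-.5)
def Rz(a): return Ro.from_euler('z',a).as_matrix()
# board
M=np.array([[125,117.5,36],[125,-52.5,36],[125,-117.5,18],[-150,-52.5,36],[-150,117.5,36]])/1e3
P=np.array([c1(42,148),c1(540,53),c1(714,22),c2(552,440),c2(142,503)])
f=lambda p:(proj(w2,M@Rz(p[2]).T+[p[0],p[1],0])-P).ravel()
s=least_squares(f,[0.5,-0.05,0]);b=s.x;print("board",b[:2],np.degrees(b[2]),s.fun.round(1))
# fence
def fence(th):
    L=np.array([[117.5-0,0]])
    pts=np.array([[102,112.5+5],[102,-48],[70,-48],[70,117]])/1e3
    piv=np.array([.086,.105]); 
    # positive: right end towards worker
    c,s_=np.cos(th),np.sin(th); R=np.array([[c,-s_],[s_,c]])
    q=(pts-piv)@R.T+piv
    return np.c_[q,np.full(4,.066)]
F=np.array([c1(37,216),c1(550,157),c1(553,258),c1(57,313)])
g=lambda p:(proj(w2,fence(p[0])@Rz(b[2]).T+[b[0]+p[1],b[1]+p[2],0])-F).ravel()
s=least_squares(g,[0.05,0,0]);print("fence",s.x,np.degrees(s.x[0]),s.fun.round(1))
# square
Q=np.array([[-60,14,-8],[-60,-14,-8],[60,-14,-8],[60,14,-8],[-59,14,-.5],[-59,164.5,-.5],[-23,14,-.5],[-23,164.5,-.5]])/1e3
U=np.array([c3(569,217),c3(648,196),c3(700,441),c3(633,467),c3(566,230),c3(168,352),c3(588,310),c3(218,419)])
def sqR(yaw,tilt=np.radians(32)):
    # rest axes x upslope; slope basis
    up=np.array([np.cos(tilt),0,np.sin(tilt)]);left=np.array([0,1,0]);n=np.cross(up,left)
    return Rz(yaw)@np.c_[-up,left,-n]
h=lambda p:(proj(w3,Q@sqR(p[3]).T+p[:3])-U).ravel()
s=least_squares(h,[.55,.33,.1,.1]);print("square",s.x[:3],np.degrees(s.x[3]),s.fun.round(1))
h=lambda p:(proj(w3,Q@sqR(p[3],p[4]).T+p[:3])-U).ravel()
s=least_squares(h,[.55,.33,.1,.1,.5]);print("free",s.x[:3],np.degrees(s.x[3:]),s.fun.round(1))
E
python3 fit.py
```

```text
board [ 0.48513402 -0.05828453] 9.9467473966616 [-1.2 -0.4 -0.5 -0.2  1.6 -0.2  1.2  0.6 -1.   1.1]
fence [-0.06624285  0.00062114  0.00032993] -3.795435530234178 [-1.2 -0.3  0.7 -0.4  1.6  0.4 -1.1  0.7]
square [0.5229721  0.30887408 0.06110598] 17.201010383614857 [-0.1  4.9  0.1  3.4  0.3 -0.6  1.5 -2.9 -0.  -2.6 -1.3 -0.2  0.6 -2.9
 -0.9 -0.1]
free [0.52182451 0.30884701 0.05934647] [17.33336415 28.64401216] [-0.8  3.8 -1.   2.4  0.8  1.4  2.  -0.8 -0.6 -3.2 -0.2 -1.   0.4 -2.8
 -0.1  0. ]
```

```bash
cat >> fit.py <<'E'
print('---')
Q=np.array([[-60,14,8],[-60,-14,8],[-60,14,-8],[-60,-14,-8],[60,-14,-8],[60,14,-8],[-59,164.5,-.5],[-23,14,-.5],[-23,164.5,-.5]])/1e3
U=np.array([c3(569,217),c3(648,195),c3(573,232),c3(652,212),c3(700,441),c3(633,467),c3(168,352),c3(588,310),c3(218,419)])
s=least_squares(lambda p:(proj(w3,Q@sqR(p[3]).T+p[:3])-U).ravel(),[.55,.33,.1,.1]);print("square",s.x[:3],np.degrees(s.x[3]),s.fun.round(1))
h=lambda p:(proj(w3,Q@sqR(p[3],p[4]).T+p[:3])-U).ravel()
s=least_squares(h,[.55,.33,.1,.1,.5]);print("free",s.x[:3],np.degrees(s.x[3:]),s.fun.round(1))
E
python3 fit.py | sed -n '/---/,$p'
python3 - <<'E'
from h import *
exec(open('fit.py').read().split("# fence")[0])
# gauge rough: block top z .088
for p in [(468,195),(378,350),(315,318)]: print(onz(w2,[c2(*p)],.088))
for p in [(150,80),(370,190),(450,235),(590,318)]: print(onz(w2,[c2(*p)],.071))
E
```

```text
---
square [0.5198998  0.3080666  0.05920548] 16.163444759659182 [-0.9 -1.1 -1.6 -1.6  0.1  2.4  0.2  1.2 -0.   1.6  1.2 -1.1  0.1 -0.5
  1.5 -0.8 -0.1 -0.4]
free [0.51988723 0.30806523 0.05918843] [16.16450375 31.96466289] [-0.9 -1.1 -1.6 -1.6  0.1  2.4  0.2  1.2 -0.   1.7  1.2 -1.   0.1 -0.5
  1.5 -0.7 -0.1 -0.4]
board [ 0.48513402 -0.05828453] 9.9467473966616 [-1.2 -0.4 -0.5 -0.2  1.6 -0.2  1.2  0.6 -1.   1.1]
[[ 0.46614117 -0.08806744  0.088     ]]
[[ 0.41099382 -0.05990687  0.088     ]]
[[ 0.42279906 -0.03846861  0.088     ]]
[[0.50081418 0.01613043 0.071     ]]
[[ 0.46258193 -0.05734892  0.071     ]]
[[ 0.44630047 -0.08520258  0.071     ]]
[[ 0.41524614 -0.13567084  0.071     ]]
```

```bash
python3 - <<'E'
from station import r
from h import *
r.reach([0.443,-0.063,0.34],[180,0,-28]); r.wait(0.2)
d=snap(r,"wrist","w4"); s=r.sense();print(s["clock"],s["tcp_pos"],s["orientation"])
cv2.imwrite("pics/w4b.png",cv2.resize(d["frame"][120:320,200:440],None,fx=3,fy=3,interpolation=cv2.INTER_CUBIC)[:,:,::-1])
E
```

```text
6.225 [ 0.44329045 -0.06250284  0.34017935] [-1.79994534e+02 -9.12174369e-03 -2.79315316e+01]
```

View pics/w4.png

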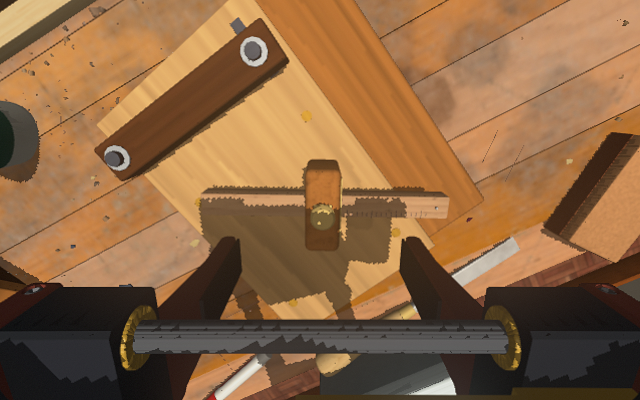

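View pics/w4b.png

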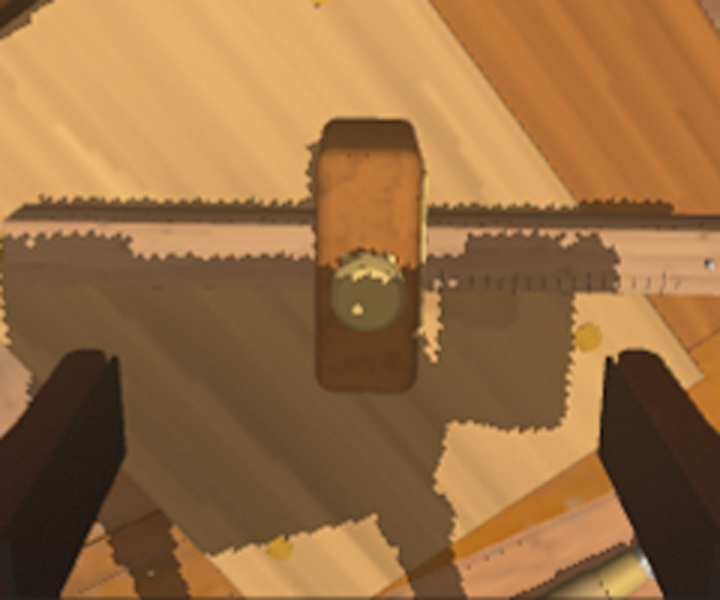

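```bash
python3 - <<'E'
from h import *
d=load("w4"); f=lambda x,y:(200+x/3,120+y/3)
L=onz(d,[f(318,150),f(422,150),f(418,390),f(318,390)],.088);print(L,L.mean(0),np.linalg.norm(np.diff(L,axis=0),axis=1))
B=onz(d,[f(5,220),f(718,218)],.071);e=B[1]-B[0];print(B,np.linalg.norm(e),np.degrees(np.arctan2(-e[0],-e[1])))
# board refit from this view too
p=[(479,196),(261,0)]
print(onz(d,[f(430,0),f(705,375)],.036))
E
```

```text
[[ 0.47765457 -0.06839665  0.088     ]
 [ 0.46579914 -0.09073409  0.088     ]
 [ 0.40919354 -0.06084445  0.088     ]
 [ 0.4214954  -0.03766136  0.088     ]] [ 0.44353566 -0.06440914  0.088     ] [0.02528858 0.06401237 0.02624484]
[[ 0.49736997  0.01667612  0.071     ]
 [ 0.40883797 -0.15132205  0.071     ]] 0.18989813430854782 27.788421179693877
[[ 0.4923873  -0.11027658  0.036     ]
 [ 0.34733461 -0.13541319  0.036     ]]
```

```bash
python3 - <<'E'
from station import r
from h import *
d=load("w2"); print(onz(d,[(470,290),(515,257),(548,275),(588,155),(555,47)],0.02).round(3), onz(d,[(557,58)],0).round(3))
for p in ([.50,-.25,.25],[.50,-.25,.34]):
    print(r.inverse_kinematics(p,[180,0,-80]))
r.let_go()
r.servo_line([0.4437,-0.0644,0.257],[180,0,-27.8],speed=0.08)
s=r.sense();print(s["tcp_pos"],s["contact_force"])
r.grab(25); s=r.sense();print(s["opening"],s["contact_force"],s["clock"])
r.servo_line([0.4437,-0.0644,0.33],speed=0.12); r.wait(.1)
s=r.sense();print(s["opening"],s["contact_force"],s["tcp_pos"],s["clock"])
snap(r,"wrist","w5");snap(r,"side","s5")
E
```

```text
[[ 0.308 -0.257  0.02 ]
 [ 0.363 -0.315  0.02 ]
 [ 0.333 -0.369  0.02 ]
 [ 0.512 -0.385  0.02 ]
 [ 0.643 -0.314  0.02 ]] [[ 0.633 -0.332  0.   ]]
[-3.00519927e+01  3.69637921e-01  9.12295155e+01 -2.54444375e-14
  8.84008466e+01  1.39948007e+02]
[-3.00519927e+01 -1.29495106e+00  8.37128809e+01 -2.54444375e-14
  9.75820702e+01  1.39948007e+02]
[ 0.44389381 -0.06444619  0.25773199] [1.45385478 0.63127347 0.1605765 ]
0.026691570395093896 [0.03368963 0.26894606 0.48737527] 8.5917
0.026728913648458977 [ 0.0043725   0.11466325 -0.88948903] [ 0.44353554 -0.06437578  0.3286875 ] 9.45
```

View pics/w5.png

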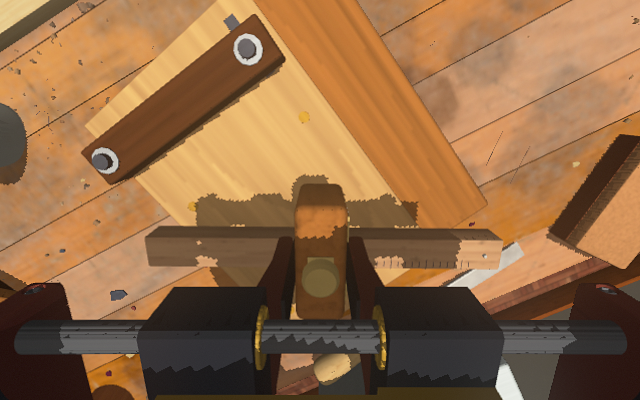

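```bash
python3 - <<'E'
from station import r
from h import *
r.reach([.50,-.25,.30],[180,0,-80])
r.servo_line([.50,-.25,.2235],speed=0.1); r.wait(.1)
s=r.sense();print(s["contact_force"],s["tcp_pos"],s["clock"],s["joints"])
z=.2235
while s["contact_force"][2]<2 and z>.2195:
    z-=.001; r.servo_line([.50,-.25,z],speed=0.02); s=r.sense(); print(z,s["contact_force"].round(2))
r.let_go(); s=r.sense();print(s["contact_force"],s["tcp_pos"],s["clock"])
r.servo_line([.50,-.25,.34],speed=0.2)
snap(r,"wrist","w6");snap(r,"side","s6");print(r.sense()["clock"])
E
```

```text
[ 0.11242517 -0.86950174 -0.27614155] [ 0.50028439 -0.25016718  0.22461133] 11.375 [-3.00526653e+01  1.25249791e+00  9.29696585e+01  1.46698278e-03
  8.56693178e+01  1.39947077e+02]
0.2225 [-0.18 -0.05 -1.58]
0.2215 [-0.39 -0.31 -1.3 ]
0.2205 [-0.67  0.88  2.66]
[ 1.0596331   0.14027213 -0.06269242] [ 0.50001825 -0.24999191  0.22051715] 13.1667
14.0167
```

View pics/w6.png

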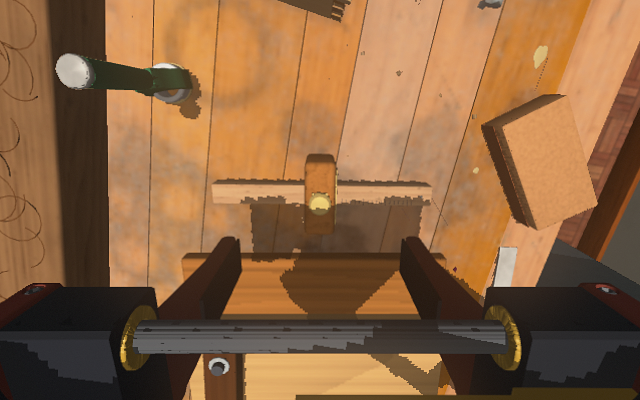

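View pics/s6.png

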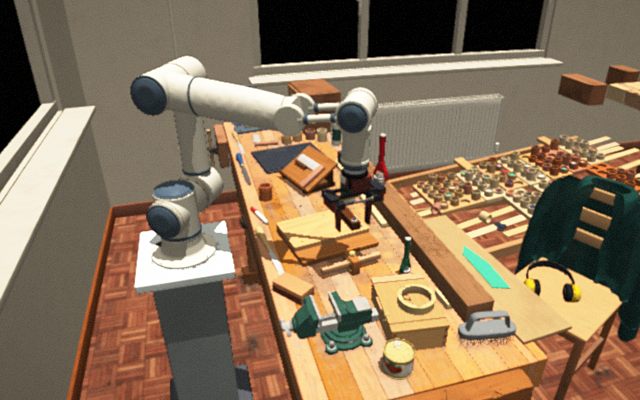

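```bash
python3 - <<'E'
from station import r
from h import *
exec(open('fit.py').read().split("# board")[0].split("w2,w3")[0])
exec("def Rz(a): return Ro.from_euler('z',a).as_matrix()\n"+ "def sqR"+open('fit.py').read().split("def sqR")[1].split("h=lambda")[0])
r.reach([.47,-.105,.40],[180,0,10]); r.wait(.25)
snap(r,"wrist","w7"); print(r.sense()["clock"])
mid=np.array([.5199,.3081,.0592]); R=sqR(np.radians(16.16))
for sg in (-1,1):
    T=R@np.diag([sg,sg,1]); o=Ro.from_matrix(T).as_euler('xyz',degrees=True)
    for back in (.182,.24,.30):
        p=mid-T[:,2]*back; print(sg,back,p.round(4),o.round(2),r.inverse_kinematics(p,o))
E
```

```text
15.5333
-1 0.182 [0.4273 0.2813 0.2135] [180.   -32.    16.16] [ 32.3103733  -18.62985144 114.6369659  -10.56738002  53.49015681
 110.13141137]
-1 0.24 [0.3977 0.2727 0.2627] [180.   -32.    16.16] [ 33.54370042 -25.84373921 114.92041725 -10.47781923  60.52893101
 110.06769231]
-1 0.3 [0.3672 0.2639 0.3136] [180.   -32.    16.16] [ 35.02374285 -32.16598768 114.04973071 -10.65868783  67.87024618
 110.21443576]
1 0.182 [0.4273 0.2813 0.2135] [ 180.     32.   -163.84] [ 32.3103733  -18.62985144 114.6369659  -10.56738002  53.49015681
 -69.86858863]
1 0.24 [0.3977 0.2727 0.2627] [ 180.     32.   -163.84] [ 33.54370042 -25.84373921 114.92041725 -10.47781923  60.52893101
 -69.93230769]
1 0.3 [0.3672 0.2639 0.3136] [ 180.     32.   -163.84] [ 35.02374285 -32.16598768 114.04973071 -10.65868783  67.87024618
 -69.78556424]
```

View pics/w7.png

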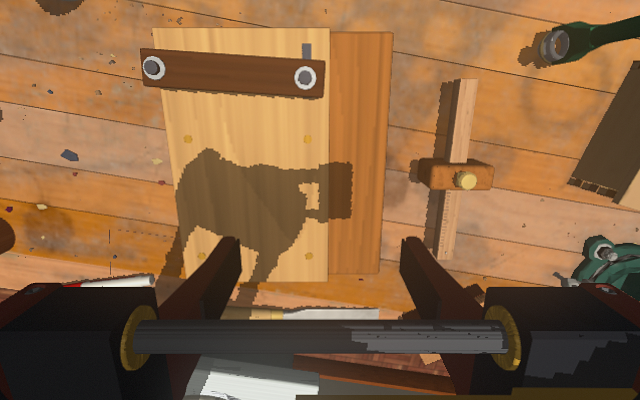

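```bash
cat > fit2.py <<'E'
from h import *
from scipy.optimize import least_squares
def Rz(a): return Ro.from_euler('z',a).as_matrix()
def edges(d,b,segs,dz=None,off=0,wid=5,n=60,mat=None):
    """for model segments (A,B in board frame) find the subpixel gradient max along image normals; returns pix list and A,B,frac"""
    g=cv2.GaussianBlur(d["frame"],(3,3),0).astype(float)
    out=[]
    for A,B in segs:
        for f in np.linspace(.03,.97,n):
            X=(np.array(A)*(1-f)+np.array(B)*f)/1e3
            W=np.array([X, X+(np.array(B)-A)/1e3*.01])@Rz(b[2]).T+[b[0],b[1],0]
            p=proj(d,W); t=p[1]-p[0]; t/=np.linalg.norm(t); nn=np.array([-t[1],t[0]])
            s=np.arange(-wid,wid+.01,.25); q=p[0]+s[:,None]*nn
            v=cv2.remap(g,q[None,:,0].astype(np.float32),q[None,:,1].astype(np.float32),cv2.INTER_LINEAR)[0]
            gr=np.abs(np.gradient(v,axis=0)).sum(1)
            k=gr.argmax()
            if gr[k]<8 or k<2 or k>len(s)-3: continue
            w=gr[k-2:k+3]; out.append((A,B,f,p[0]+nn*(w@s[k-2:k+3]/w.sum()),nn))
    return out
SEG=[([-150,-52.5,36],[125,-52.5,36]),([-150,-117.5,18],[125,-117.5,18]),([125,117.5,36],[125,-52.5,36]),([125,-52.5,18],[125,-117.5,18]),([-150,115,36],[-150,-52.5,36])]
def fit(d,b,segs):
    for it in range(4):
        e=edges(d,b,segs,wid=6 if it<2 else 3)
        X=np.array([np.array(A)*(1-f)+np.array(B)*f for A,B,f,_,_ in e])/1e3;P=np.array([x[3] for x in e]);N=np.array([x[4] for x in e])
        s=least_squares(lambda p:((proj(d,X@Rz(p[2]).T+[p[0],p[1],0])-P)*N).sum(1),b,loss='soft_l1',f_scale=.5,x_scale=[1e-3,1e-3,1e-2]); b=s.x
    return b,len(e),np.median(np.abs(s.fun))
if __name__=="__main__":
    d=load("w7")
    b0=np.array([.4851,-.0583,np.radians(9.95)])
    b,n,m=fit(d,b0,SEG);print(b[:2],np.degrees(b[2]),n,m)
    for i in range(5):
        e=edges(d,b,[SEG[i]],wid=3)
        X=np.array([np.array(A)*(1-f)+np.array(B)*f for A,B,f,_,_ in e])/1e3
        print(i,len(e),np.median([((proj(d,x@Rz(b[2]).T+[b[0],b[1],0])-q[3])*q[4]).sum() for x,q in zip(X,e)]))
    print(fit(d,b0,SEG[:1]+SEG[2:3])[0])
    d2=load("w2");b2,n,m=fit(d2,b0,SEG);print(b2[:2],np.degrees(b2[2]),n,m)
    for nm in("scene1","side1","s6"):
        b2,n,m=fit(load(nm),b0,SEG);print(nm,b2[:2],np.degrees(b2[2]),n,m)
    im=d["frame"][:,:,::-1].copy()
    for A,B in SEG:
        p=proj(d,np.array([A,B])/1e3@Rz(b[2]).T+[b[0],b[1],0]).astype(int);cv2.line(im,tuple(map(int,p[0])),tuple(map(int,p[1])),(0,0,255),1)
    cv2.imwrite("pics/f7.png",im)
E
python3 fit2.py
```

```text
[ 0.48531991 -0.05740028] 10.115082215231574 222 0.33370702563381516
0 42 -0.0495155763285879
1 38 -0.11513028098476595
2 60 -0.3108246846575824
3 47 0.1809558555271809
4 34 0.5237905140965955
[ 0.48490676 -0.05736144  0.17232275]
[ 0.48534533 -0.05745129] 10.107273271719562 245 0.2637131365438837
scene1 [ 0.48472298 -0.05728955] 10.391021848362724 247 0.42568867146579614
side1 [ 0.48310456 -0.06315636] 9.64357568637245 226 0.44816682142111225
s6 [ 0.48374409 -0.06064175] 10.027267401020914 247 0.33414968537626444
```

View pics/f7.png

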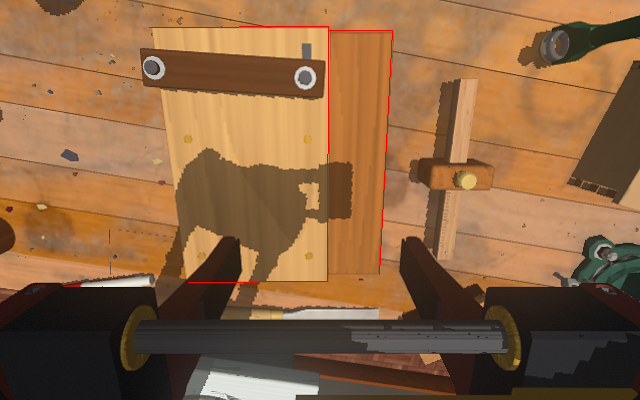

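```bash
cat > sq.py <<'E'
from h import *
def sqR(yaw,tilt=np.radians(32)):
    up=np.array([np.cos(tilt),0,np.sin(tilt)]);left=np.array([0,1,0]);n=np.cross(up,left)
    return Ro.from_euler('z',yaw).as_matrix()@np.c_[-up,left,-n]
def tool(Rsq): return Rsq@np.diag([-1,-1,1])
def eul(T): return Ro.from_matrix(T).as_euler('xyz',degrees=True)
E
python3 - <<'E'
from station import r
from sq import *
mid=np.array([.5199,.3081,.0592]); R=sqR(np.radians(16.16)); T=tool(R)
p=mid+R@[.002,0,0]-T[:,2]*.30
r.reach(p,eul(T)); r.wait(.3); d=snap(r,"wrist","w8"); print(r.sense()["clock"])
cv2.imwrite("pics/w8b.png",cv2.resize(d["frame"][120:310,130:400],None,fx=2.95,fy=2.95,interpolation=cv2.INTER_CUBIC)[:,:,::-1])
E
```

```text
17.3583
```

View pics/w8.png

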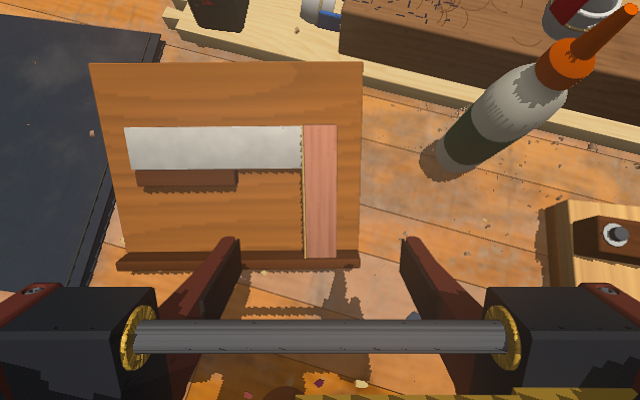

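View pics/w8b.png

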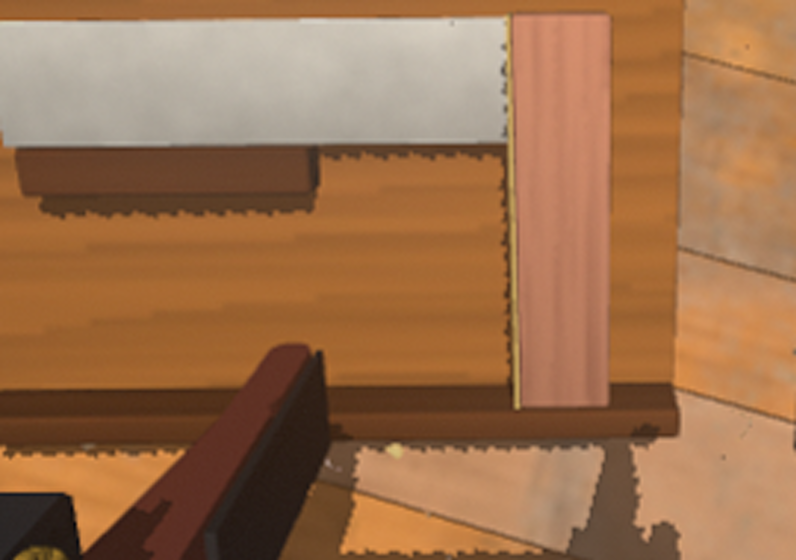

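```bash
python3 - <<'E'
from sq import *
from scipy.optimize import least_squares
d=load("w8"); f=lambda x,y:(130+(x+.5)/2.95-.5,120+(y+.5)/2.95-.5)
Q=np.array([[-60,14,-8],[-60,-14,-8],[60,-14,-8],[60,14,-8],[-59,14,-.5],[-59,164.5,-.5],[-23,14,-.5]])/1e3
U=np.array([f(511,15),f(609,13),f(609,406),f(517,408),f(508,17),(124,127.2),f(507,145)])
s=least_squares(lambda p:(proj(d,Q@sqR(p[3]).T+p[:3])-U).ravel(),[.52,.308,.06,.28],x_scale=[.001,.001,.001,.01]);print(s.x[:3],np.degrees(s.x[3]),s.fun.round(1))
s=least_squares(lambda p:(proj(d,Q@sqR(p[3],p[4]).T+p[:3])-U).ravel(),[.52,.308,.06,.28,.56],x_scale=[.001,.001,.001,.01,.01]);print(s.x[:3],np.degrees(s.x[3:]),s.fun.round(1))
print(d["tcp"],d["ori"])
E
```

```text
[0.52104297 0.30842292 0.05923021] 16.622860795670007 [-1.   0.4 -0.1  0.8 -0.8 -0.1  0.3 -0.5  0.5  0.3 -0.8 -0.   1.9 -1. ]
[0.52099953 0.30849802 0.05936032] [16.72023965 30.62242834] [-1.1  0.  -0.3  0.4 -0.7  0.4  0.2  0.   0.4  0.2 -0.1  0.1  1.8 -1.1]
[0.36590997 0.26306851 0.31259239] [179.99419344 -31.99327496  16.11000676]
```

```bash
python3 - <<'E'
from station import r
from sq import *
mid=np.array([.521,.3084,.0593]); R=sqR(np.radians(16.6)); T=tool(R); n=-T[:,2]
g=mid+R@[.002,0,0]
r.reach(g+n*.235,eul(T))
r.servo_line(g+n*.184,eul(T),speed=.1); r.wait(.15)
s=r.sense();print(s["clock"],s["contact_force"].round(2),s["contact_force"]@n); f0=s["contact_force"]@n
b=.184
while b>.170:
    b-=.001; r.servo_line(g+n*b,speed=.03); s=r.sense(); f=s["contact_force"]@n
    print(round(b,4),round(f,2),round((s["tcp_pos"]-g)@n,5),s["contact_force"].round(1))
    if f-f0>3: break
print(s["clock"]); snap(r,"wrist","w9")
E
```

```text
18.5333 [ 0.59 -0.77  0.22] 0.005894913943296655
0.183 -1.25 0.18316 [ 0.3 -0.1 -1.3]
0.182 0.51 0.1819 [-0.8  0.5  0.2]
0.181 -0.32 0.1809 [ 0.6 -0.7 -0.1]
0.18 0.5 0.17991 [-0.7 -0.1  0.1]
0.179 -0.03 0.1789 [0.3 0.2 0.2]
0.178 0.06 0.17793 [-1.1 -0.5 -0.7]
0.177 -0.4 0.17693 [ 0.   0.6 -0.4]
0.176 -0.04 0.17599 [-1.3  0.6 -0.8]
0.175 11.71 0.17582 [-8.3 -4.6  8. ]
20.7833
```

View pics/w9.png

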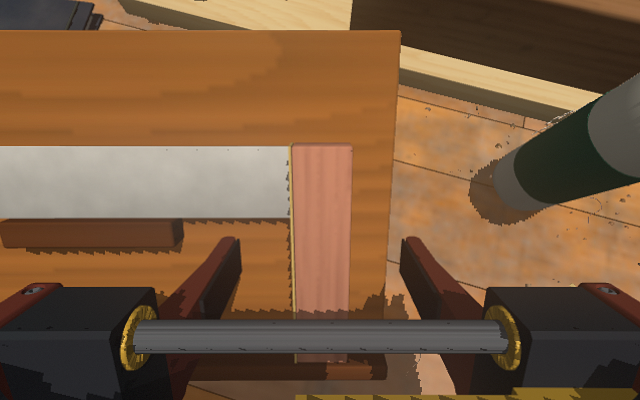

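```bash
python3 - <<'E'
from station import r
from sq import *
import json
mid=np.array([.521,.3084,.0593]); R=sqR(np.radians(16.6)); T=tool(R); n=-T[:,2]
g=mid+R@[.002,0,0]
r.servo_line(g+n*.1843,speed=.05); r.wait(.15)
s=r.sense(); print(s["tcp_pos"],s["orientation"],(s["tcp_pos"]-g)@n,s["contact_force"])
r.grab(45); s=r.sense(); print(s["opening"],s["contact_force"].round(2),s["torque"].round(3),s["tcp_pos"])
json.dump(dict(p=list(g+n*.1843),o=list(eul(T)),n=list(n)),open("grasp.json","w"))
r.servo_line(g+n*.26,speed=.12); r.wait(.1); s=r.sense(); print(s["opening"],s["contact_force"].round(2),s["torque"].round(3),s["clock"])
snap(r,"wrist","w10")
E
```

```text
[0.42576006 0.27997382 0.21433928] [179.99828025 -31.98768411  16.59812058] 0.18415029922263532 [0.63300613 0.80433717 0.35820929]
0.027268814445706308 [-0.17 -0.53 -0.1 ] [-0.219  0.182 -0.087] [0.42580333 0.27993671 0.21454527]
0.027527065359279203 [ 0.59 -0.06 -2.  ] [-0.186  0.495  0.041] 23.1583
```

View pics/w10.png

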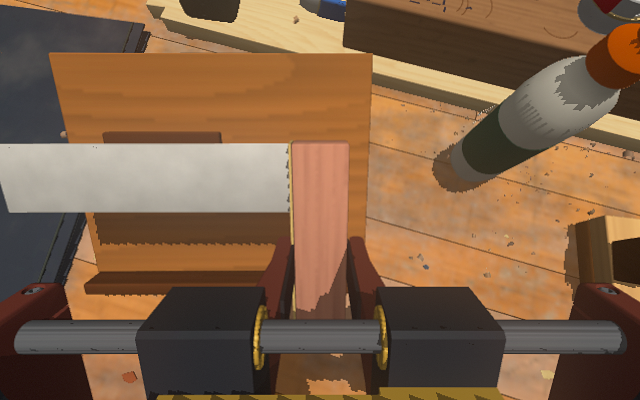

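```bash
cat > press.py <<'E'
from sq import *
B=np.array([.4853,-.0574]); YAW=10.11
OFF=np.array([.002,0,-.1825])  # TCP in square frame
def pose(bx,by,z,dyaw=0.):
    """TCP pose for square_mid at board (bx,by) mm, world z"""
    a=np.radians(YAW+dyaw)
    Rb=Ro.from_euler('z',np.radians(YAW)).as_matrix()
    Rsq=Ro.from_euler('z',a).as_matrix()@np.diag([-1,1,-1.])
    m=np.r_[B,0]+Rb@[bx/1e3,by/1e3,z]
    return m+Rsq@OFF, eul(tool(Rsq))
def bf(v): return Ro.from_euler('z',-np.radians(YAW)).as_matrix()@v
def meas(r,n=6,dt=.02):
    F=[];M=[]
    for i in range(n):
        s=r.sense();F.append(s["contact_force"]);M.append(s["torque"]);r.wait(dt)
    return bf(np.mean(F,0)),bf(np.mean(M,0)),s
E
python3 - <<'E'
from station import r
from press import *
p,o=pose(-16,-76,.075); print(p,o, r.inverse_kinematics(p,o))
r.reach([.42,.18,.42],[180,0,14])
p2,o2=pose(-16,-76,.12); r.reach(p2,o2)
r.servo_line(p,o,speed=.1); r.wait(.2)
F,M,s=meas(r,15,.02);print(F.round(2),M.round(3),s["tcp_pos"]-p,s["orientation"],s["clock"])
d=snap(r,"wrist","w11")
E
```

```text
[ 0.48092042 -0.13537961  0.2575    ] [180.     0.    10.11] [-1.96241222e+01 -9.18373390e+00  9.95203850e+01 -2.54444375e-14
  8.96633489e+01  6.02658778e+01]
[-0.19 -0.03 -2.51] [-0.023  0.019  0.01 ] [ 4.67515655e-05 -6.00185277e-05  3.12700792e-04] [ 1.79983802e+02 -2.68242983e-02  1.01059355e+01] 26.3
```

View pics/w11.png

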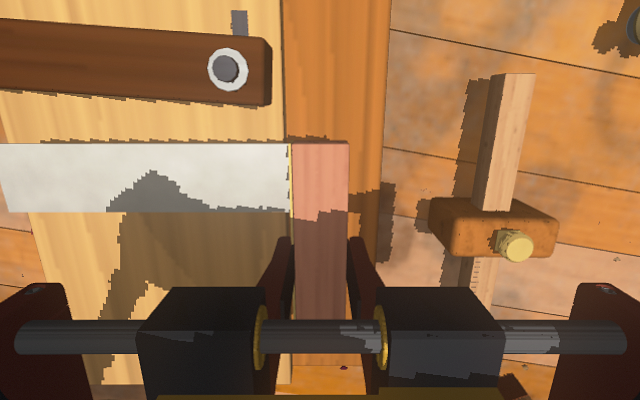

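```bash
python3 - <<'E'
from station import r
from press import *
p,o=pose(-16,-76,.042); r.servo_line(p,o,speed=.08); r.wait(.15)
F0,M0,s=meas(r,8); print(F0.round(2),M0.round(3),s["tcp_pos"]-p)
z=.042
while z>.033:
    z-=.0007; p,o=pose(-16,-76,z); r.servo_line(p,o,speed=.03); F,M,s=meas(r,3,.01); print(round(z,4),(F-F0).round(2),(M-M0).round(3),(s["tcp_pos"]-p)[2].round(5))
    if F[2]-F0[2]>2: break
print(s["clock"])
E
```

```text
[ 0.41  0.38 -2.31] [-0.036  0.029 -0.007] [ 1.64269638e-04 -5.93757534e-05  5.78699339e-04]
0.0413 [-0.62 -0.34  0.48] [-0.001 -0.021 -0.023] 6e-05
0.0406 [-0.3  -0.52  0.46] [-0.005 -0.023 -0.034] -8e-05
0.0399 [-0.63 -0.9   0.43] [ 0.01  -0.008  0.006] -6e-05
0.0392 [-0.75 -0.42 -0.17] [ 0.005 -0.011 -0.003] -6e-05
0.0385 [-0.38 -0.28 -0.03] [ 0.012  0.004 -0.006] -7e-05
0.0378 [-0.52 -0.57  0.99] [ 0.075 -0.005  0.006] 8e-05
0.0371 [-1.7  -0.66  3.46] [0.256 0.098 0.034] 0.00047
29.125
```

```bash
python3 - <<'E'
from station import r
from press import *
z=.0383
p,o=pose(-16,-70,z); r.servo_line(p,o,speed=.05); r.wait(.1)
F0,M0,s=meas(r,8); print(F0.round(2),M0.round(3))
by=-70
while by<-62:
    by+=.5; p,o=pose(-16,by,z); r.servo_line(p,o,speed=.04); F,M,s=meas(r,3,.01); print(by,(F-F0).round(2),(M-M0).round(3),bf(s["tcp_pos"]-p).round(5)*1e3)
    if F[1]-F0[1]<-4: break
F,M,s=meas(r,10); print((F-F0).round(2),(M-M0).round(3),s["orientation"],s["clock"])
snap(r,"wrist","w12")
E
```

```text
[-0.02 -0.16 -1.87] [0.045 0.023 0.032]
-69.5 [ 0.38  0.28 -0.64] [-0.091  0.001 -0.037] [-0.01 -0.03 -0.06]
-69.0 [ 0.02  0.2  -0.73] [-0.047  0.005 -0.033] [-0.    0.02  0.01]
-68.5 [ 0.19 -0.08 -0.3 ] [-0.062  0.003 -0.045] [0.01 0.03 0.02]
-68.0 [ 0.57 -0.38 -0.8 ] [-0.071  0.003 -0.036] [-0.02  0.04 -0.01]
-67.5 [-0.1  -0.34 -0.37] [-0.145  0.009 -0.042] [-0.01 -0.04  0.04]
-67.0 [-0.41 -2.64 -0.28] [-0.547  0.043 -0.162] [-0.04 -0.24  0.07]
-66.5 [ 0.01 -4.79 -0.88] [-0.932  0.031 -0.191] [-0.08 -0.52  0.03]
[ 0.31 -5.   -1.54] [-0.915  0.031 -0.181] [ 1.79912384e+02 -1.64015143e-03  1.00799088e+01] 31.7167
```

View pics/w12.png

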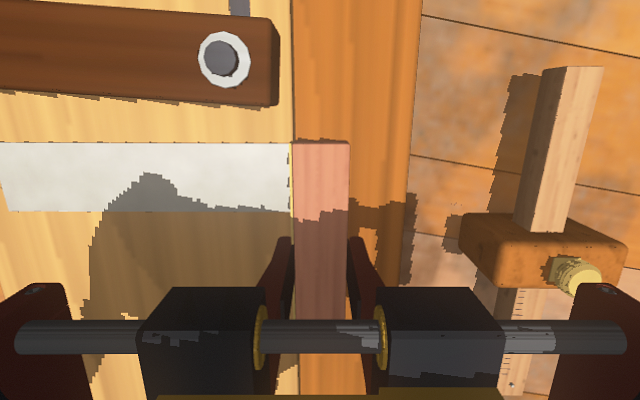

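```bash
python3 - <<'E'
from station import r
from press import *
z=.0383
for dy in (-.2,-.4):
    p,o=pose(-16,-66.3,z,dy); r.servo_line(p,o,speed=.02); r.wait(.1); F,M,s=meas(r,8,.02); print(dy,F.round(2),M.round(3),"cop",(M[2]/F[1]*1e3).round(1),bf(s["tcp_pos"]-p).round(5)*1e3,s["orientation"].round(2),s["clock"])
E
```

```text
-0.2 [ 0.05 -5.85 -3.44] [-1.005  0.049 -0.024] cop 4.1 [-0.07 -0.65  0.05] [ 1.7989e+02 -1.0000e-02  9.8900e+00] 32.25
-0.4 [-0.34 -6.11 -3.82] [-1.029  0.055  0.108] cop -17.6 [-0.06 -0.64  0.05] [179.88  -0.     9.7 ] 32.7333
```

```bash
sed -i 's/YAW=10.11/YAW=9.91/' press.py; python3 - <<'E'
from station import r
from press import *
# by in new frame equal to old pose(-16,-66.3)
Ro_=lambda a:Ro.from_euler('z',np.radians(a)).as_matrix()
q=Ro_(-9.91)@Ro_(10.11)@[-16,-66.3,0]; print(q)
by=q[1]+.5; z=.0383; bx=q[0]
seq=[-8,-4,-1,1,3,5,6,7,8,8.5,9,9.5,10,10.5,11,11.5,12,12.5,13]
for bx in seq:
    p,o=pose(bx,by,z); r.servo_line(p,o,speed=.04); F,M,s=meas(r,4,.015)
    print(bx,F.round(2),M.round(3),bf(s["tcp_pos"]-p).round(5)*1e3,s["orientation"][2].round(2),s["clock"])
    if F[0]<-7 or abs(M[2])>.6: break
snap(r,"wrist","w13")
E
```

```text
[-15.76847233 -66.3554465    0.        ]
-8 [-2.22 -7.81 -2.6 ] [-1.246  0.423 -0.013] [-0.3  -1.01  0.11] 9.87 33.1417
-4 [-3.1  -7.25 -2.33] [-1.224  0.452 -0.016] [-0.39 -1.01  0.09] 9.87 33.4583
-1 [-3.29 -7.1  -2.1 ] [-1.206  0.579 -0.033] [-0.48 -1.    0.04] 9.87 33.775
1 [-3.52 -7.49 -2.39] [-1.192  0.67  -0.014] [-0.58 -1.02  0.05] 9.86 34.0917
3 [-4.1  -6.93 -1.67] [-1.195  0.708  0.01 ] [-0.59 -1.04  0.04] 9.86 34.4083
5 [-5.89 -7.64 -1.25] [-1.162e+00  9.380e-01 -1.000e-03] [-0.83 -1.03 -0.08] 9.86 34.725
6 [-6.03 -7.35 -0.82] [-1.131  1.073 -0.009] [-0.94 -1.06 -0.09] 9.85 35.0417
7 [-6.57 -6.8  -1.01] [-1.142  1.118 -0.007] [-0.99 -1.06 -0.15] 9.85 35.3583
8 [-6.44 -7.53 -0.75] [-1.13   1.1    0.014] [-1.01 -1.07 -0.18] 9.85 35.675
8.5 [-6.6  -7.62 -1.09] [-1.116  1.139  0.043] [-1.06 -1.07 -0.18] 9.85 35.9917
9 [-6.56 -7.24 -0.83] [-1.146  1.182  0.014] [-1.06 -1.06 -0.17] 9.85 36.3083
9.5 [-6.64 -7.19 -0.95] [-1.106  1.168 -0.007] [-1.05 -1.07 -0.19] 9.85 36.625
10 [-6.56 -7.46 -0.88] [-1.12   1.168  0.009] [-1.06 -1.08 -0.21] 9.85 36.9417
10.5 [-6.41 -7.74 -0.59] [-1.121  1.184  0.019] [-1.07 -1.08 -0.2 ] 9.85 37.2583
11 [-7.02 -7.54 -0.32] [-1.147  1.142  0.022] [-1.05 -1.08 -0.17] 9.85 37.575
```

View pics/w13.png

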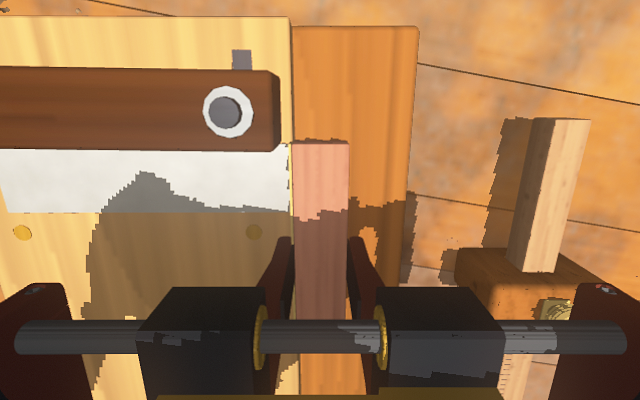

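```bash
python3 - <<'E'
from station import r
from press import *
by=-65.855; z=.0383
for bx in np.arange(11.3,14.6,.3):
    p,o=pose(bx,by,z); r.servo_line(p,o,speed=.03); F,M,s=meas(r,4,.015)
    print(bx.round(1),F.round(2),M.round(3),bf(s["tcp_pos"]-p).round(5)*1e3,s["orientation"][2].round(2),s["clock"])
    if F[0]<-9 or M[2]>.25: break
snap(r,"wrist","w14")
E
```

```text
11.3 [-6.64 -6.68 -0.35] [-1.116  1.211  0.019] [-1.07 -1.08 -0.19] 9.85 37.9417
11.6 [-7.21 -7.15 -0.61] [-1.115  1.2   -0.003] [-1.08 -1.08 -0.2 ] 9.85 38.2583
11.9 [-6.64 -7.95 -0.55] [-1.148  1.175  0.026] [-1.08 -1.07 -0.21] 9.85 38.575
12.2 [-6.59 -7.27 -0.76] [-1.135  1.162 -0.019] [-1.1  -1.09 -0.22] 9.85 38.8917
12.5 [-6.33 -7.51 -0.44] [-1.121  1.212  0.019] [-1.09 -1.08 -0.2 ] 9.85 39.2083
12.8 [-6.83 -7.05 -1.09] [-1.127  1.218  0.031] [-1.09 -1.09 -0.2 ] 9.85 39.525
13.1 [-7.35 -6.98 -0.36] [-1.117  1.23   0.016] [-1.11 -1.11 -0.19] 9.85 39.8417
13.4 [-7.18 -8.46 -0.74] [-1.154  1.295  0.082] [-1.18 -1.15 -0.22] 9.85 40.1583
13.7 [-7.97 -7.33 -0.14] [-1.204  1.376  0.104] [-1.25 -1.16 -0.25] 9.85 40.475
14.0 [-8.26 -7.67 -0.47] [-1.218  1.44   0.134] [-1.32 -1.22 -0.29] 9.85 40.7917
14.3 [-8.99 -8.26 -0.16] [-1.205  1.519  0.193] [-1.38 -1.24 -0.27] 9.86 41.1083
```

View pics/w14.png

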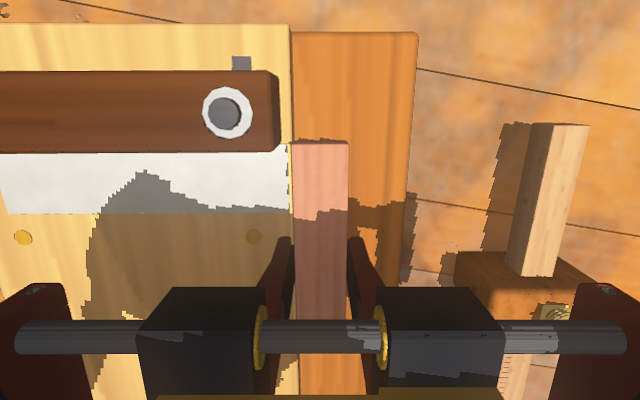

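```bash
cat > fen.py <<'E'
from fit2 import *
def fence_angle(d,b,a0,vis=True):
    piv=np.array([86,105.])
    segs0=[([70,-40,66],[70,90,66]),([102,-40,66],[102,90,66])]
    a=a0
    for it in range(5):
        def rot(P,a):
            c,s=np.cos(-a),np.sin(-a);q=np.array([[c,-s],[s,c]])@(np.array(P[:2])-piv)+piv
            return [q[0],q[1],P[2]]
        segs=[(rot(A,a),rot(B_,a)) for A,B_ in segs0]
        e=edges(d,b,segs,wid=6 if it<2 else 3,n=80)
        e=[x for x in e if 3<x[3][0]<636 and 3<x[3][1]<230]
        X0=[];
        for A,B_,f,P,N in e:
            i=[k for k in range(2) if segs[k][0]==A][0]
            X0.append((np.array(segs0[i][0])*(1-f)+np.array(segs0[i][1])*f))
        P=np.array([x[3] for x in e]);N=np.array([x[4] for x in e])
        def res(p):
            X=np.array([rot(x,p[0]) for x in X0])/1e3+[p[1],0,0]
            return ((proj(d,X@Rz(b[2]).T+[b[0],b[1],0])-P)*N).sum(1)
        s=least_squares(res,[a,0],loss='soft_l1',f_scale=.5,x_scale=[.01,.001]);a=s.x[0]
    return s.x,len(e),np.median(np.abs(s.fun))
if __name__=="__main__":
    import sys
    b0=np.array([.4853,-.0574,np.radians(10.0)])
    for n,a in (("w2",.066),("w7",.066),("w12",.066),("w13",.01),("w14",0)):
        d=load(n)
        sg=SEG if n in("w2","w7") else [([20,-52.5,36],[125,-52.5,36]),([20,-117.5,18],[125,-117.5,18]),([125,50,36],[125,-52.5,36]),([125,-52.5,18],[125,-117.5,18])] if n!="w12" else [([20,-52.5,36],[125,-52.5,36]),([20,-117.5,18],[125,-117.5,18])]
        b,nb,m=fit(d,b0,sg)
        x,k,m2=fence_angle(d,b,a)
        print(n,"board",b[:2].round(4),np.degrees(b[2]).round(2),nb,m.round(2),"fence rad",x[0].round(4),"deg",np.degrees(x[0]).round(2),"dx",x[1].round(4),k,m2.round(2))
E
python3 fen.py
```

```text
w2 board [ 0.4853 -0.0575] 10.09 247 0.28 fence rad 0.0631 deg 3.62 dx 0.0006 160 0.2
w7 board [ 0.4853 -0.0574] 10.11 222 0.33 fence rad 0.0648 deg 3.71 dx 0.0001 156 0.88Traceback (most recent call last):
  File "fen.py", line 30, in <module>
    x,k,m2=fence_angle(d,b,a)
           ~~~~~~~~~~~^^^^^^^
  File "fen.py", line 21, in fence_angle
    s=least_squares(res,[a,0],loss='soft_l1',f_scale=.5,x_scale=[.01,.001]);a=s.x[0]
    return func(*args, **kwargs)
    vector_fun = VectorFunction(
        fun_wrapped,
    ...<6 lines>...
        workers=workers
    )
    self._update_fun()
    ~~~~~~~~~~~~~~~~^^
    self.f = self.fun_wrapped(xp_copy(self.x))
             ~~~~~~~~~~~~~~~~^^^^^^^^^^^^^^^^^
    return np.atleast_1d(self.fun(x))
                         ~~~~~~~~^^^
    return self.f(x, *self.args, **self.kwargs)
           ~~~~~~^^^^^^^^^^^^^^^^^^^^^^^^^^^^^^
  File "fen.py", line 19, in res
    X=np.array([rot(x,p[0]) for x in X0])/1e3+[p[1],0,0]
      ~~~~~~~~~~~~~~~~~~~~~~~~~~~~~~~~~~~~~~~^~~~~~~~~~~
ValueError: operands could not be broadcast together with shapes (0,) (3,)
```

```bash
sed -i 's/("w12",.066),//' fen.py; python3 fen.py; python3 - <<'E'
from h import *
for n in("w13","w14"):
    d=load(n); im=cv2.resize(d["frame"][60:230,0:320],None,fx=2.5,fy=2.5,interpolation=cv2.INTER_CUBIC)
    cv2.imwrite(f"pics/{n}z.png",im[:,:,::-1])
E
```

```text
w2 board [ 0.4853 -0.0575] 10.09 247 0.28 fence rad 0.0631 deg 3.62 dx 0.0006 160 0.2
w7 board [ 0.4853 -0.0574] 10.11 222 0.33 fence rad 0.0648 deg 3.71 dx 0.0001 156 0.88
w13 board [ 0.4851 -0.0576] 9.91 222 0.29 fence rad 0.014 deg 0.8 dx 0.0006 124 0.31
w14 board [ 0.485  -0.0576] 9.93 222 0.33 fence rad -0.0048 deg -0.28 dx 0.0006 123 0.41
```

View pics/w14z.png

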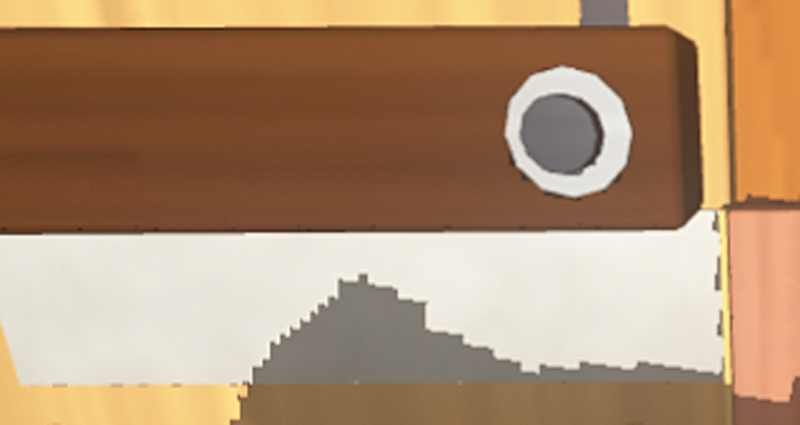

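```bash
python3 - <<'E'
from h import *
for n in("w10","w11","w12","w13","w14"):
    d=load(n); g=cv2.cvtColor(d["frame"],cv2.COLOR_RGB2GRAY).astype(float)
    # stock right edge col ~349 rows 150-200 ; left edge; blade lower edge row~211 cols 20-100
    hsv=cv2.cvtColor(d["frame"],cv2.COLOR_RGB2HSV).astype(float)
    def row(c,r0,r1,ch=1):
        v=cv2.GaussianBlur(d["frame"],(3,3),0).astype(float)[r0:r1,c]; gr=np.abs(np.diff(v,axis=0)).sum(1); k=gr.argmax(); w=gr[max(0,k-1):k+2]; return r0+.5+(w@np.arange(max(0,k-1),max(0,k-1)+len(w)))/w.sum()
    def col(rr,c0,c1):
        v=cv2.GaussianBlur(d["frame"],(3,3),0).astype(float)[rr,c0:c1]; gr=np.abs(np.diff(v,axis=0)).sum(1); k=gr.argmax(); w=gr[max(0,k-1):k+2]; return c0+.5+(w@np.arange(max(0,k-1),max(0,k-1)+len(w)))/w.sum()
    c=np.arange(15,285); R=np.array([row(x,206,218) for x in c])
    P=np.polyfit(c,R,1)
    for _ in range(5):
        k=np.abs(np.polyval(P,c)-R)<.7; P=np.polyfit(c[k],R[k],1)
    rr=np.arange(150,235); C=np.array([col(x,344,355) for x in rr]); P2=np.polyfit(rr,C,1)
    for _ in range(5):
        k2=np.abs(np.polyval(P2,rr)-C)<.7; P2=np.polyfit(rr[k2],C[k2],1)
    print(n,"blade low edge slope deg",np.degrees(P[0]).round(3),np.polyval(P,150).round(2),k.sum(),"stock right edge",np.degrees(P2[0]).round(3),np.polyval(P2,190).round(2),k2.sum())
E
```

```text
w10 blade low edge slope deg -0.055 211.75 270 stock right edge -1.494 347.38 85
w11 blade low edge slope deg -0.459 210.97 109 stock right edge -0.486 347.6 84
w12 blade low edge slope deg 0.172 211.22 195 stock right edge -1.573 347.82 85
w13 blade low edge slope deg -0.728 210.99 86 stock right edge -1.435 347.61 84
w14 blade low edge slope deg -1.176 211.39 86 stock right edge -1.119 347.26 85
```

```bash
python3 - <<'E'
from station import r
from press import *
def go(bx,by,z,sp,dy=0):
    p,o=pose(bx,by,z,dy); r.servo_line(p,o,speed=sp); return p
go(7,-73,.0385,.05)
go(5,-80,.088,.15)
go(90,-85,.088,.2)
go(90,-85,.0395,.12)
print(r.sense()["clock"])
go(82,-85,.0395,.08); r.wait(.1);F,M,s=meas(r,4,.01);print(F.round(2),M.round(3))
for bx in (80,78.5,77,76.3):
    p=go(bx,-85,.0395,.05); F,M,s=meas(r,3,.01); print(bx,F.round(2),M.round(3),bf(s["tcp_pos"]-p).round(5)*1e3,s["clock"])
snap(r,"wrist","w15")
E
python3 - <<'E'
import sys; sys.path.insert(0,'.')
import os; os.chdir('.')
from fen import *
d=load("w15");b0=np.array([.4851,-.0576,np.radians(9.93)])
print(fence_angle(d,b0,.01))
E
```

```text
43.15
[-0.16  0.35 -1.97] [-0.01   0.036 -0.033]
80 [-0.04 -0.39 -2.44] [ 0.003  0.025 -0.   ] [ 0.    0.01 -0.03] 43.8
78.5 [ 1.84  0.06 -2.91] [-0.063 -0.298 -0.102] [0.13 0.01 0.01] 44.075
77 [ 3.48  0.8  -3.86] [-0.055 -0.496 -0.304] [0.12 0.03 0.07] 44.35
76.3 [ 4.38  0.54 -3.52] [ 0.01  -0.693 -0.464] [0.12 0.04 0.1 ] 44.625
(array([ 0.00282218, -0.0003318 ]), 4, np.float64(0.003791265992195497))
```

View pics/w15.png

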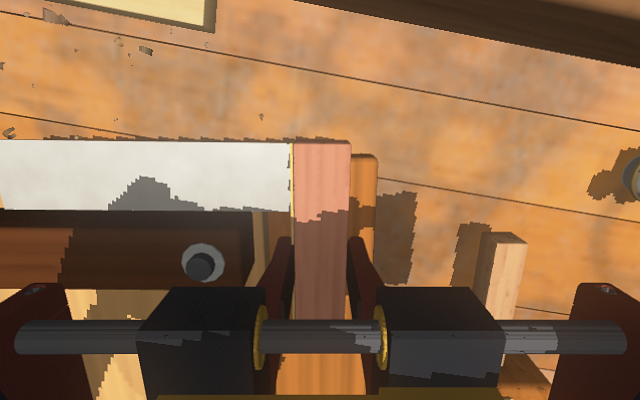

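```bash
python3 - <<'E'
from station import r
from press import *
def go(bx,by,z,sp,dy=0):
    p,o=pose(bx,by,z,dy); r.servo_line(p,o,speed=sp); return p
p=go(75.8,-85,.0395,.02,-.8); F,M,s=meas(r,3,.01); print(F.round(2),M.round(3),s["clock"])
go(88,-85,.0395,.1)
go(88,-85,.088,.15)
go(0,-73,.088,.22)
go(0,-73,.0383,.12,-.2); r.wait(.1)
F,M,s=meas(r,5,.01); print(F.round(2),M.round(3),s["clock"])
snap(r,"wrist","w16")
E
python3 - <<'E'
import sys; sys.path.insert(0,'.')
import os; os.chdir('.')
from fen import *
d=load("w16");b0=np.array([.4851,-.0576,np.radians(9.93)])
b,n,m=fit(d,b0,[([40,-52.5,36],[125,-52.5,36]),([20,-117.5,18],[125,-117.5,18]),([125,50,36],[125,-52.5,36]),([125,-52.5,18],[125,-117.5,18])]);print(b,np.degrees(b[2]),n,m)
print(fence_angle(d,b,.01))
E
```

```text
[ 2.57  0.86 -2.53] [ 0.131 -0.368 -0.107] 44.95
[ 0.25 -0.06 -1.85] [-0.018  0.015 -0.013] 46.9583
[ 0.48393872 -0.05935499  0.18754464] 10.745516620155453 217 0.7002815640412231
(array([0.03140091, 0.00347032]), 46, np.float64(0.27968181948120274))
```

View pics/w16.png

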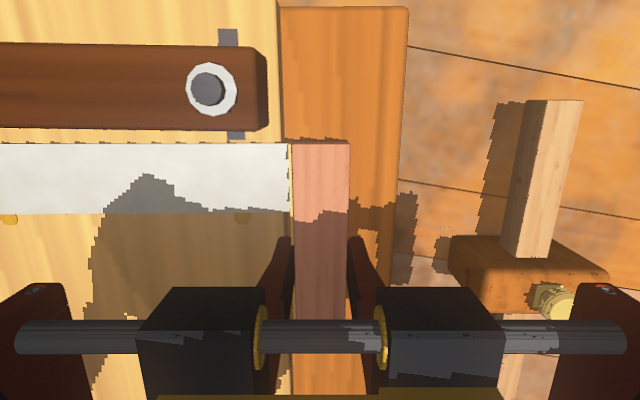

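```bash
python3 - <<'E'
from fen import *
d=load("w16")
for b0 in ([.4851,-.0576,np.radians(9.92)],[.4853,-.0574,np.radians(10.1)]):
    for a in (0,.015): print(fence_angle(d,np.array(b0),a))
for n in("w13","w14"): print(n,fence_angle(load(n),np.array([.4851,-.0576,np.radians(9.92)]),0))
E
```

```text
(array([0.01811564, 0.00054271]), 114, np.float64(0.35985574307734236))
(array([0.01812396, 0.0005414 ]), 114, np.float64(0.3515282060304917))
(array([0.02134332, 0.00065345]), 113, np.float64(0.33612845354073567))
(array([0.02118063, 0.00064399]), 113, np.float64(0.3550154039827601))
w13 (array([0.01411338, 0.00062574]), 124, np.float64(0.3015640952438893))
w14 (array([-0.00491412,  0.00052849]), 124, np.float64(0.4285539536342805))
```

```bash
python3 - <<'E'
from station import r
from press import *
def go(bx,by,z,sp,dy=0):
    p,o=pose(bx,by,z,dy); r.servo_line(p,o,speed=sp); return p
z=.0383;dy=-.15
go(5,-68,z,.08,dy)
def rep(bx,by,p):
    F,M,s=meas(r,3,.015); a=bf(s["tcp_pos"]-p)*1e3
    print(round(bx,2),by,F.round(2),M.round(3),"act",(bx+a[0]).round(2),a.round(2),s["orientation"][2].round(2),s["clock"].round(2)); return F,M,bx+a[0]
for by in (-66.3,-64.7):
    p=go(5,by,z,.04,dy);rep(5,by,p)
for bx in (8,10,11,12,12.6,13.0,13.4):
    p=go(bx,by,z,.04,dy);F,M,a=rep(bx,by,p)
    if a>12.0: break
snap(r,"wrist","w17")
E
python3 - <<'E'
import os; os.chdir('.')
import sys; sys.path.insert(0,'.')
from fen import *
print(fence_angle(load("w17"),np.array([.4851,-.0576,np.radians(9.92)]),0))
E
```

```text
Traceback (most recent call last):
AttributeError: 'float' object has no attribute 'round'
Traceback (most recent call last):
  File "h.py", line 23, in load
    def load(n): return pickle.load(open(f"pics/{n}.pkl","rb"))
                                    ~~~~^^^^^^^^^^^^^^^^^^^^^^
FileNotFoundError: [Errno 2] No such file or directory: 'pics/w17.pkl'
```

```bash
cat > st.py <<'E'
from station import r
from press import *
def go(bx,by,z,sp,dy=0):
    p,o=pose(bx,by,z,dy); r.servo_line(p,o,speed=sp); return p
def rep(bx,by,p,n=3):
    F,M,s=meas(r,n,.015); a=bf(s["tcp_pos"]-p)*1e3
    print("%.2f %.2f"%(bx,by),F.round(2),M.round(3),"act %.2f"%(bx+a[0]),a.round(2),"%.2f clk %.2f"%(s["orientation"][2],s["clock"])); return F,M,bx+a[0]
E
python3 - <<'E'
from st import *
z=.0383;dy=-.15;by=-64.7
p=go(5,by,z,.04,dy);rep(5,by,p)
for bx in (8,10,11,12,12.6,13.0,13.4):
    p=go(bx,by,z,.04,dy);F,M,a=rep(bx,by,p)
    if a>12.0: break
snap(r,"wrist","w17")
E
python3 - <<'E'
from fen import *
print(fence_angle(load("w17"),np.array([.4851,-.0576,np.radians(9.92)]),0))
E
```

```text
5.00 -64.70 [  1.81 -10.34  -5.83] [-2.085 -0.318  0.162] act 5.10 [ 0.1  -1.73  0.39] 9.71 clk 47.85
8.00 -64.70 [ -3.07 -10.26  -3.04] [-1.925  0.608  0.184] act 7.42 [-0.58 -1.81  0.19] 9.69 clk 48.15
10.00 -64.70 [ -5.14 -10.14  -1.53] [-1.92   1.03   0.178] act 9.02 [-0.98 -1.87  0.07] 9.68 clk 48.45
11.00 -64.70 [ -6.51 -10.29  -0.92] [-1.895  1.278  0.22 ] act 9.78 [-1.22 -1.87 -0.  ] 9.68 clk 48.75
12.00 -64.70 [ -7.94 -10.26  -0.58] [-1.91   1.346  0.23 ] act 10.70 [-1.3  -1.89 -0.1 ] 9.67 clk 49.05
12.60 -64.70 [ -7.85 -10.08  -0.8 ] [-1.904  1.388  0.229] act 11.25 [-1.35 -1.89 -0.12] 9.67 clk 49.35
13.00 -64.70 [ -8.07 -10.49  -1.6 ] [-1.931  1.417  0.242] act 11.62 [-1.38 -1.89 -0.13] 9.67 clk 49.65
13.40 -64.70 [ -8.73 -10.16  -1.08] [-1.897  1.592  0.201] act 11.88 [-1.52 -1.91 -0.17] 9.67 clk 49.95
(array([-0.00022444,  0.00061691]), 124, np.float64(0.2306789736681683))
```

```bash
python3 - <<'E'
from st import *
z=.0383;dy=-.15;by=-64.7
for bx in (13.7,13.9):
    p=go(bx,by,z,.04,dy);rep(bx,by,p,5)
snap(r,"wrist","w18")
E
python3 - <<'E'
from fen import *
d=load("w18")
print(fence_angle(d,np.array([.4851,-.0576,np.radians(9.92)]),0))
b,n,m=fit(d,np.array([.4851,-.0576,np.radians(9.92)]),[([20,-52.5,36],[125,-52.5,36]),([20,-117.5,18],[125,-117.5,18]),([125,50,36],[125,-52.5,36]),([125,-52.5,18],[125,-117.5,18])]);print(b[:2],np.degrees(b[2]),fence_angle(d,b,0)[0])
cv2.imwrite("pics/w18z.png",cv2.resize(d["frame"][60:230,0:320],None,fx=2.5,fy=2.5,interpolation=cv2.INTER_CUBIC)[:,:,::-1])
E
```

```text
13.70 -64.70 [ -9.62 -10.05  -0.84] [-1.914  1.728  0.262] act 12.05 [-1.65 -1.95 -0.25] 9.67 clk 50.33
13.90 -64.70 [ -9.55 -10.37  -0.18] [-1.91   1.794  0.286] act 12.18 [-1.72 -1.93 -0.3 ] 9.67 clk 50.67
(array([-0.00187186,  0.00056849]), 123, np.float64(0.39142361566840095))
[ 0.48518249 -0.0577218 ] 9.975474236161974 [-0.00114548  0.00057836]
```

View pics/w18z.png

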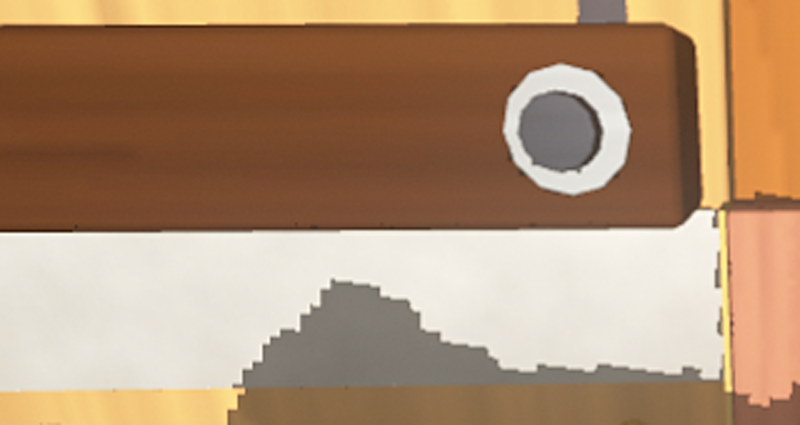

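```bash
python3 - <<'E'
from st import *
import json
r.wait(1.0); F,M,s=meas(r,4,.01);print(F.round(2),M.round(3),s["clock"])
go(9,-70,.0383,.06)
go(4,-78,.13,.15)
G=json.load(open("grasp.json")); g=np.array(G["p"]);n=np.array(G["n"]);o=G["o"]
r.reach([.42,.18,.42],[180,0,14])
r.reach(g+n*.0757,o); r.wait(.15)
snap(r,"wrist","w19"); s=r.sense();print(s["clock"],s["opening"],s["contact_force"],s["tcp_pos"]-(g+n*.0757))
E
```

```text
[-9.67 -9.79 -0.1 ] [-1.9    1.765  0.287] 51.7583
55.0583 0.0273027884371802 [ 0.07544247  0.18011199 -2.8725847 ] [ 0.00100181 -0.0004648   0.00170106]
```

View pics/w19.png

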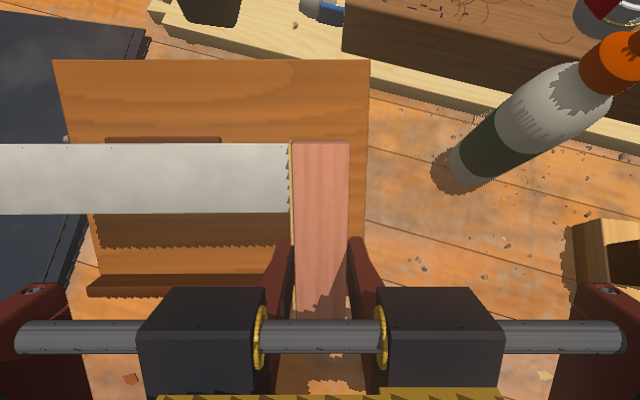

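```bash
python3 - <<'E'
from h import *
for n in("w10","w12","w13","w17","w18","w19"):
    d=load(n); v=cv2.GaussianBlur(d["frame"],(3,3),0).astype(float).sum(2)
    out=[]
    for c in (20,60,90,250,280):
        a=np.abs(np.diff(v[136:150,c])).argmax()+136.5; b=np.abs(np.diff(v[204:222,c])).argmax()+204.5; out.append((c,a,b,b-a))
    print(n,out)
E
```

```text
w10 [(20, np.float64(143.5), np.float64(212.5), np.float64(69.0)), (60, np.float64(142.5), np.float64(211.5), np.float64(69.0)), (90, np.float64(143.5), np.float64(211.5), np.float64(68.0)), (250, np.float64(142.5), np.float64(211.5), np.float64(69.0)), (280, np.float64(142.5), np.float64(211.5), np.float64(69.0))]
w12 [(20, np.float64(142.5), np.float64(210.5), np.float64(68.0)), (60, np.float64(142.5), np.float64(211.5), np.float64(69.0)), (90, np.float64(142.5), np.float64(210.5), np.float64(68.0)), (250, np.float64(143.5), np.float64(206.5), np.float64(63.0)), (280, np.float64(143.5), np.float64(211.5), np.float64(68.0))]
w13 [(20, np.float64(148.5), np.float64(212.5), np.float64(64.0)), (60, np.float64(148.5), np.float64(212.5), np.float64(64.0)), (90, np.float64(148.5), np.float64(212.5), np.float64(64.0)), (250, np.float64(148.5), np.float64(205.5), np.float64(57.0)), (280, np.float64(143.5), np.float64(210.5), np.float64(67.0))]
w17 [(20, np.float64(148.5), np.float64(214.5), np.float64(66.0)), (60, np.float64(148.5), np.float64(215.5), np.float64(67.0)), (90, np.float64(148.5), np.float64(214.5), np.float64(66.0)), (250, np.float64(148.5), np.float64(206.5), np.float64(58.0)), (280, np.float64(143.5), np.float64(210.5), np.float64(67.0))]
w18 [(20, np.float64(148.5), np.float64(215.5), np.float64(67.0)), (60, np.float64(148.5), np.float64(215.5), np.float64(67.0)), (90, np.float64(148.5), np.float64(215.5), np.float64(67.0)), (250, np.float64(148.5), np.float64(206.5), np.float64(58.0)), (280, np.float64(143.5), np.float64(210.5), np.float64(67.0))]
w19 [(20, np.float64(143.5), np.float64(214.5), np.float64(71.0)), (60, np.float64(143.5), np.float64(213.5), np.float64(70.0)), (90, np.float64(143.5), np.float64(213.5), np.float64(70.0)), (250, np.float64(142.5), np.float64(212.5), np.float64(70.0)), (280, np.float64(142.5), np.float64(212.5), np.float64(70.0))]
```

```bash
python3 - <<'E'
from st import *
import json
G=json.load(open("grasp.json")); g=np.array(G["p"]);n=np.array(G["n"]);o=G["o"]
up=tool(np.eye(3)) ; T=rm(o); up=T[:,0]
g=g+up*.0003
r.servo_line(g+n*.004,o,speed=.12); r.wait(.1)
F0=np.mean([r.sense()["contact_force"] for _ in range(3)],0); b=.004
print(F0.round(2))
while b>-.002:
    b-=.001; r.servo_line(g+n*b,speed=.04); r.wait(.03); s=r.sense(); f=(s["contact_force"]-F0); print(round(b,4),f.round(2),(f@n).round(2),s["torque"].round(2))
    if f@n>3: break
snap(r,"wrist","w20");print(s["clock"])
E
```

```text
[-1.18  0.59 -3.18]
0.003 [1.75 0.21 0.82] -0.23 [-0.14  0.38  0.  ]
0.002 [ 0.67 -0.02  1.22] 0.69 [-0.17  0.51 -0.03]
0.001 [ 0.55 -1.44  2.64] 2.18 [-0.2   0.5   0.02]
0.0 [-1.7  -1.33  5.08] 5.37 [-0.4   0.72 -0.12]
57.0417
```

View pics/w20.png

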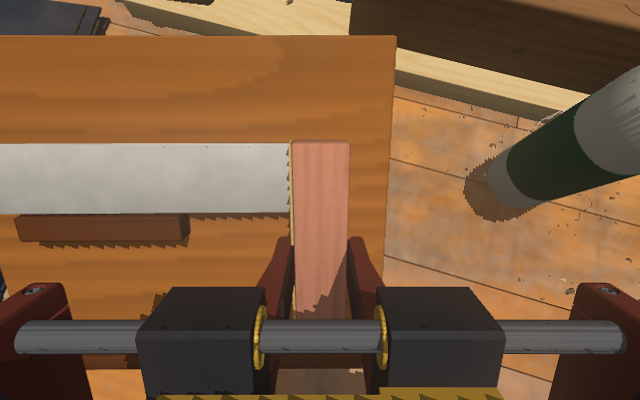

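```bash
python3 - <<'E'
from st import *
import json
G=json.load(open("grasp.json")); g=np.array(G["p"]);n=np.array(G["n"]);o=G["o"]
r.let_go()
r.servo_line(g+n*.06,o,speed=.12)
w8=load("w8"); r.reach(w8["tcp"],w8["ori"]); r.wait(.2)
d=snap(r,"wrist","w21"); print(d["tcp"]-w8["tcp"],r.sense()["clock"])
cv2.imwrite("pics/w21b.png",cv2.resize(d["frame"][120:310,130:400],None,fx=2.95,fy=2.95,interpolation=cv2.INTER_CUBIC)[:,:,::-1])
E
```

```text
[ 1.96973444e-04 -8.06673574e-05 -1.98871190e-03] 59.3583
```

View pics/w21.png

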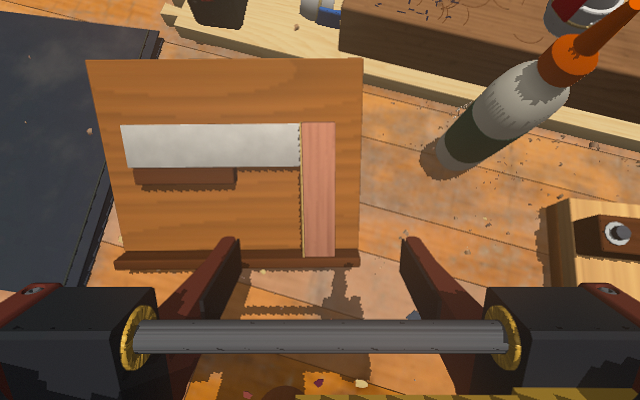

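View pics/w21b.png

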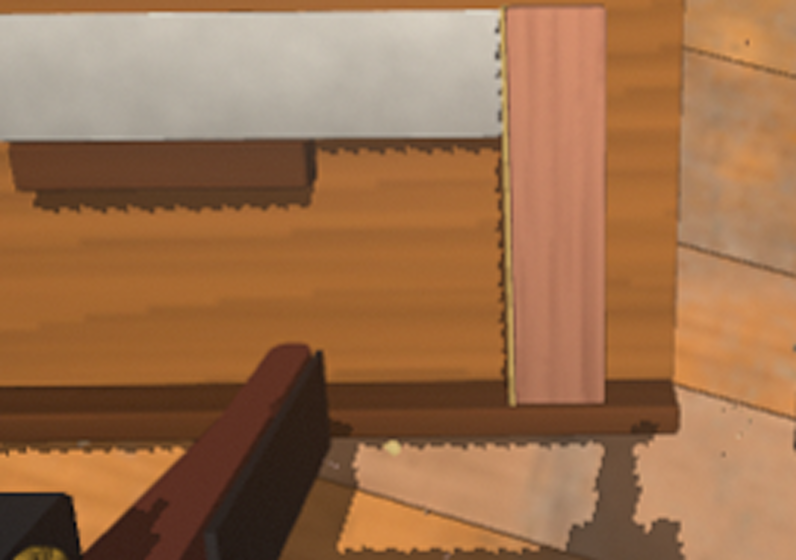

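```bash
python3 - <<'E'
from st import *
r.reach([.47,-.105,.42],[180,0,10]); r.wait(.2)
snap(r,"wrist","w22");snap(r,"scene","s22"); print(r.sense()["clock"])
E
python3 - <<'E'
from fen import *
d=load("w22");b,n,m=fit(d,np.array([.4853,-.0574,np.radians(10.1)]),SEG);print(b,np.degrees(b[2]),fence_angle(d,b,0))
E
```

```text
61.1417
[ 0.48529994 -0.05746671  0.17347494] 9.939381871416238 (array([0.00177914, 0.00011173]), 145, np.float64(0.9503932393507291))
```

View pics/w22.png

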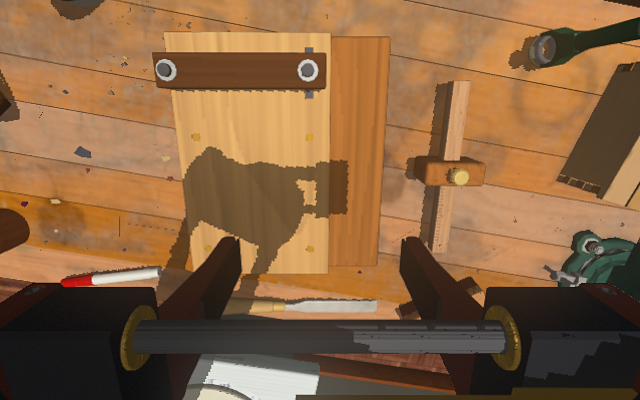

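View pics/s22.png

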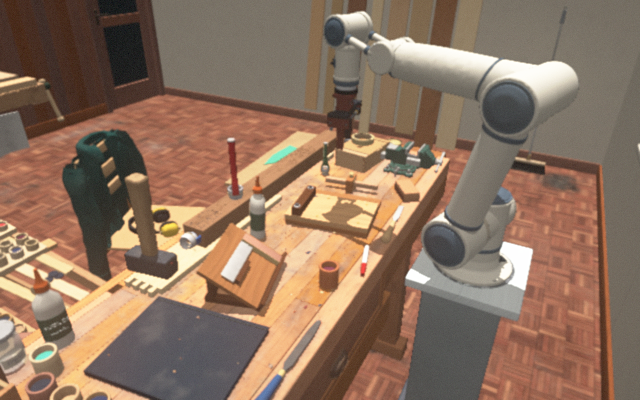

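The fence fits at about 0.002 rad, which is square within the measurement. The square is on its rest, the gauge is standing, and the punch, bottle and cup are where they were. I'm handing in.

```bash
python3 -c "
from station import r
print(r.hand_in(), r.sense()['clock'])"
```

```text
the job is handed in; nothing more can be done
the job is handed in; nothing more can be done
```

The job is done and handed in at about 61 s: the fence is set square, and the square is back on its rest.

- **Gauge:** I lifted it off the board and stood it on the bench to the right, beam parallel to the board. The last picture shows it upright.
- **Overshoot:** on the first press the fence went about 0.3° past square. I hooked the blade behind the fence and pulled it back to about +1°. Then I pressed again with a firmer hold against the running edge, about 10 N on each face, and held for about 1 s.
- **Fence angle:** during the hold the camera fit read between -0.001 and -0.002 rad. Afterwards it read +0.0018 rad, but that fit was looser (median residual about 0.95 pixel). The readings agree to about 0.2°, so take the fence as square to within that. I judged the flush fit from the wrist forces and the pictures, not from a direct gap measurement.
- **Square:** it lies flat on the rest. Compared with the picture from before, it lies about 1 mm further left.
- **Punch, bottle and cup:** they look unmoved and upright in the pictures.

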